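# Clear and restock the dressing-table organiser

## Task

Using the scraper block, sweep every piece of the broken picture frame off the organiser's shelf into the tin at its end, without touching the sharp pieces with the fingers, then stand the block back on the middle of its cork mat. After that, take every hairbrush out of the caddy and stand it handle-down, pushed or dropped fully home, in the organiser's compartments. Leave the comb and the shoehorn in the caddy and do not disturb the bottle, the box and the jar.

Things in the scene. Friction and masses are not known exactly. Their poses are not given: they have to be found in the camera images.
- organiser: dark wooden dressing-table organiser, fixed, 176 (x) x 200 (y) mm. Origin: centre of its underside on the table. Towards its -x (the robot's side) stands a row of four open compartments along y, rim 100 mm high; the rest is a flat shelf 40 mm high. Along the shelf's +x edge runs a lip 5 mm wide and 8 mm above the shelf; the shelf's two ends (+y, -y) are open.
- tray: shallow open tin, fixed, 150 (x) x 100 (y) x 34 mm high, walls and floor 3 mm, origin at the centre of its underside, axes parallel to the organiser's. It stands against the organiser's +y end, so its rim is 6 mm below the shelf; what is pushed over that end falls into it.
- shelf (a point): centre of the organiser's flat shelf, on its surface (40 mm above the table), axes as the organiser's. The shelf measures 125 mm in x, between the compartments' wall and the lip, and 200 mm in y. The frame pieces lie from 50 mm on the -y side to 75 mm on the +y side of it, so the 50 mm of the shelf at the -y end are free.
- caddy: narrow tall woven basket, fixed, 72 (x) x 292 (y) x 122 mm high, walls and floor 5 mm. Origin: centre of its underside. Brushes, comb and shoehorn stand in it side by side along y, some 46 mm apart, in any order, with gaps, leaning 22 to 26 degrees on its -x wall (nearer the robot), the brushes' backs to that wall; their top 60 mm or so stand out over the rim.
- comb: flat black comb 190 x 34 x 6 mm, standing in the caddy and leaning on the wall nearer the robot; origin within 7 mm of its lower end, z along it to the top. It belongs in the caddy.
- shoehorn: flat steel shoehorn 185 x 34 x 5 mm, narrower at its lower end, standing in the caddy and leaning on the wall nearer the robot; origin within 7 mm of its lower end, z along it to the top. It belongs in the caddy.
- mat: cork mat, fixed, 150 (x) x 90 (y) x 4 mm, on the robot's side of the caddy. Origin: centre of its underside.
- block: wooden scraper block. Origin: centre of its underside. The sole part is 108 (x) x 40 (y) x 24 mm high; on it stands a handle 60 (x) x 22 (y) mm that reaches up to 80 mm. Take the handle across its 22 mm. About 0.22 kg, most of it in the sole. It starts upright on the cork mat.
- perfume: amber glass bottle 110 mm high, a bystander; origin at the centre of its underside. Leave alone.
- jewel_box: black box 90 x 130 x 50 mm, a bystander; origin at the centre of its underside. Leave alone.
- cream_jar: white jar, 72 mm across and 58 mm high, a bystander; origin at the centre of its underside. Leave alone.
- cell0 (a point): centre of the mouth of the organiser's compartment 0 (counted along +y), at rim height, 100 mm above the table; axes as the organiser's. Opening 34 x 34 mm, 88 mm deep; compartments are 46 mm apart.
- cell1 (a point): centre of the mouth of the organiser's compartment 1 (counted along +y), at rim height, 100 mm above the table; axes as the organiser's. Opening 34 x 34 mm, 88 mm deep; compartments are 46 mm apart.
- cell2 (a point): centre of the mouth of the organiser's compartment 2 (counted along +y), at rim height, 100 mm above the table; axes as the organiser's. Opening 34 x 34 mm, 88 mm deep; compartments are 46 mm apart.
- cell3 (a point): centre of the mouth of the organiser's compartment 3 (counted along +y), at rim height, 100 mm above the table; axes as the organiser's. Opening 34 x 34 mm, 88 mm deep; compartments are 46 mm apart.
- brush0: wooden hairbrush 190 mm long, may be absent (None): handle 24 (y) x 16 (x) x 112 mm, then a head 32 mm wide, 78 mm long, black bristles on one side. Origin: centre of the bare handle end; z runs to the head end. Back flat at x = -8 mm; the rigid bristle pad (26 mm wide, z = 119 to 185 mm) reaches x = +20 mm, so the head is 28 mm thick there. 0.09 kg. It starts head up in the caddy.
- brush1: wooden hairbrush 190 mm long, may be absent (None): handle 24 (y) x 16 (x) x 112 mm, then a head 32 mm wide, 78 mm long, black bristles on one side. Origin: centre of the bare handle end; z runs to the head end. Back flat at x = -8 mm; the rigid bristle pad (26 mm wide, z = 119 to 185 mm) reaches x = +20 mm, so the head is 28 mm thick there. 0.09 kg. It starts head up in the caddy.
- brush2: wooden hairbrush 190 mm long, may be absent (None): handle 24 (y) x 16 (x) x 112 mm, then a head 32 mm wide, 78 mm long, black bristles on one side. Origin: centre of the bare handle end; z runs to the head end. Back flat at x = -8 mm; the rigid bristle pad (26 mm wide, z = 119 to 185 mm) reaches x = +20 mm, so the head is 28 mm thick there. 0.09 kg. It starts head up in the caddy.
- brush3: wooden hairbrush 190 mm long, may be absent (None): handle 24 (y) x 16 (x) x 112 mm, then a head 32 mm wide, 78 mm long, black bristles on one side. Origin: centre of the bare handle end; z runs to the head end. Back flat at x = -8 mm; the rigid bristle pad (26 mm wide, z = 119 to 185 mm) reaches x = +20 mm, so the head is 28 mm thick there. 0.09 kg. It starts head up in the caddy.
- chip0: piece of a broken white picture frame, 44 x 16 x 11 mm (x, y, z), origin at the centre of its underside, lying on the organiser's shelf at the start. Sharp: not to be touched by the fingers. 15 g. It may be absent (None).
- chip1: piece of a broken white picture frame, 40 x 16 x 11 mm (x, y, z), origin at the centre of its underside, lying on the organiser's shelf at the start. Sharp: not to be touched by the fingers. 15 g. It may be absent (None).
- chip2: piece of a broken white picture frame, 36 x 16 x 11 mm (x, y, z), origin at the centre of its underside, lying on the organiser's shelf at the start. Sharp: not to be touched by the fingers. 15 g. It may be absent (None).
- chip3: piece of a broken white picture frame, 42 x 16 x 11 mm (x, y, z), origin at the centre of its underside, lying on the organiser's shelf at the start. Sharp: not to be touched by the fingers. 15 g. It may be absent (None).
- chip4: piece of a broken white picture frame, 38 x 16 x 11 mm (x, y, z), origin at the centre of its underside, lying on the organiser's shelf at the start. Sharp: not to be touched by the fingers. 15 g. It may be absent (None).

How it is judged:
By the outcome, as a careful person would: the job done as asked, in the order asked, and still so for the second after the job is handed in, with the robot touching nothing.
Of brush0, brush1, brush2, brush3 only 3 to 4 are there at a start; the rules pass over those that are not, and their reading is None.
Of chip0, chip1, chip2, chip3, chip4 only 3 to 5 are there at a start; the rules pass over those that are not, and their reading is None.
At some moment in a run one of block may be knocked a few centimetres aside while the robot is not near it.
It also fails if it takes over 210 s, if anything falls off the work surface, if the arm or the gripper's body presses on something with over 40 N, if the wrist force passes 120 N, or if a joint passes its speed limit or range.

## Robot

A 6-joint arm with a two-finger parallel gripper is mounted at the origin on the work surface. World frame = base frame: x ahead of the robot, y to its left, z up, the work surface at z = 0. Lengths are in m, angles in rad, forces in N, time in s.
With the tool pointing down it reaches from about 0.375 to 0.975 m from the base axis. Payload 3.8 kg.
Tool frame: the origin (TCP) lies at the very end of the fingers, on their centre line; the grasp point (between the pads) lies 19 mm behind it; z points along the fingers, y is the line along which they close (so a half turn about z gives the same grasp; the last joint's range is limited). The gripper opens to 88 mm and grips with 3 to 60 N. Pads are 18 mm wide; open, the fingers measure 123 mm over their backs; the gripper's body (75 mm by 187 mm) begins 45 mm behind the grasp point.
Start: joints at [1.307, 0.264, 1.604, -0, 1.274, -0.037], TCP at [0.152, 0.658, 0.239] pointing down, gripper open.
Joint ranges: [-2.63, 2.63], [-0.94, 2.18], [0.31, 2.57], [-1.31, 4.45], [0, 2.66], [-2.55, 2.55]. Speed limits (rad/s): [2.57, 2.57, 3.14, 3.14, 3.14, 3.14].

## Interface

Orientations are given as a unit quaternion [x, y, z, w].
In Python, from bench import robot gives the robot as it stands.
- The arm moves only by the tool step_arm, never from a script. Its argument "rows" is a list of rows, each an object with "offset": the shift along the tool's x, y, z normalised to -1 to 1, where 1 is 0.04 m, a list of three; "rotation": the turn, a rotation vector about the tool's x, y, z normalised to -1 to 1, where 1 is 2 pi rad, a list of three; "hand": the opening, from -1 (shut) to 1 (fully open). A call has 1 to 20 rows; each row shifts and turns the commanded pose from where the row before left it, along the tool's axes as they then stand; what a row does not reach is not made up. A row lasts 1/12 s, in which the tool goes at most 41.7 mm and 7.16 degrees, less where a joint would pass 70% of its speed; a pose out of reach is approached as far as the arm can. A call with a number of a shift or a turn outside -1 to 1 is refused whole. A call with a gripper value outside its range is refused whole. The fingers move at their own pace and stop on an object; "grip_force" is the grip in N (left out, the last holds). Time passes only in rows, so rows that do not move let the fingers close. It gives the time, the measured TCP pose, the force, the opening and the grip force at its end, in the units of the state.
- robot.observe(): the state, without advancing time (a new reading comes with each control period).
- robot.read_camera(name): name is "scene" or "side" or "wrist"; returns a dict with "image" (420x560x3 uint8, red, green, blue), "intrinsics" (3x3 intrinsics, pixels), "dist_coeffs" ([k1, k2, p1, p2, k3] as OpenCV has them; the pictures are not rectified), "cam_to_world" (4x4, takes a point from camera to world coordinates); the wrist camera has in their place "T_tool_cam" (4x4, takes a point from camera to tool coordinates, whose origin is the TCP and whose axes are the flange's). Camera axes: x right, y down, z forward; pixel columns grow to the right and rows downward; lengths in m; the calibration is good to about 2 mm. A picture is of the moment at which its call begins: read the wrist's pose just before it. There is no depth.
- robot.sign_off(): hands the job in; it is judged then, once.
Trained networks look in the newest picture that a camera, given by its name, has taken for a name from the list of things; names that differ only in an ending like _2 or _b are one class to them, and where a whole thing is asked for, a point or a joint stands for the part that bears it (a point fixed in the world has none). Each returns a list of dicts, best first, with "conf" (0 to 1); they miss things now and then, are a little off and sometimes report something else, mostly with a low value. They report only what shows in the picture. A call takes as long as a camera call.
- robot.find_in(query, camera): "box" ([centre column, centre row, width, height] as shares, 0 to 1, of the picture: columns of its width, rows of its height, round what is visible of it).
- robot.tip_of(query, camera): "at" ([column, row] as shares, 0 to 1, of the picture: columns of its width, rows of its height: a listed point, or the origin of a listed thing).
The state is a dict: "time_s": time; "joints": joint angles; "joint_vel": joint speeds; "joint_torque": joint torques, N m; "position": TCP position; "orientation": TCP orientation; "contact_force": force on the tool from outside, world axes, zero at the start; "ft_torque": the same for the moment, N m; "finger_gap": finger opening in m; "grasp_force": force on a finger pad.
Only numpy, scipy, OpenCV 4.12 (cv2) and the standard library are available. Lean on these libraries where they do the work, as an engineer would, in place of code of your own. Each camera call takes 0.05 s, during which the arm holds its last target. There are 200 camera calls.

## Working session

There is one attempt and no reset: what is moved stays moved. The work goes in short steps, Python scripts to look and compute and a tool call to move; the robot and the scene stay as the last step left them, time stands still between calls to the robot, and variables do not carry over. Pictures are saved under pics/ and viewed, at most 14 in all, crops included, and the job is handed in when it is done.

Besides the shell and the picture viewer there is one more tool, called after "Request:" in YAML: its name, and indented under it one key for each argument. step_arm: Moves the arm, as the interface text tells. Its arguments: {"type":"object","properties":{"rows":{"type":"array"},"grip_force":{"type":"number"}},"required":["rows"]}

```bash
ls; mkdir -p pics; cat > h.py <<'E'
import numpy as np, cv2
from bench import robot
from scipy.spatial.transform import Rotation as R
def save(cam,fn):
    c=robot.read_camera(cam); cv2.imwrite(fn,c["image"][:,:,::-1]); return c
def T_of(c,st=None):
    if "cam_to_world" in c: return np.array(c["cam_to_world"])
    st=st or robot.observe()
    T=np.eye(4); T[:3,:3]=R.from_quat(st["orientation"]).as_matrix(); T[:3,3]=st["position"]
    return T@np.array(c["T_tool_cam"])
def ray(c,T,u,v):
    p=cv2.undistortPoints(np.array([[[u,v]]],float),np.array(c["intrinsics"]),np.array(c["dist_coeffs"]))[0,0]
    d=T[:3,:3]@np.array([p[0],p[1],1]); return T[:3,3],d/np.linalg.norm(d)
def onz(c,T,u,v,z):
    o,d=ray(c,T,u,v); return o+d*(z-o[2])/d[2]
def tri(rs):
    A=sum(np.eye(3)-np.outer(d,d) for o,d in rs); b=sum((np.eye(3)-np.outer(d,d))@o for o,d in rs)
    return np.linalg.solve(A,b)
def proj(c,T,P):
    Ti=np.linalg.inv(T); r=cv2.Rodrigues(Ti[:3,:3])[0]
    return cv2.projectPoints(np.atleast_2d(np.array(P,float)),r,Ti[:3,3],np.array(c["intrinsics"]),np.array(c["dist_coeffs"]))[0][:,0]
E
python3 - <<'E'
from h import *
np.set_printoptions(precision=3,suppress=True)
s=robot.observe(); print(s)
C={}
for n in ["scene","side","wrist"]:
    C[n]=save(n,f"pics/{n}0.png")
    print(n,T_of(C[n],s)[:3].tolist())
names=["organiser","tray","shelf","caddy","comb","shoehorn","mat","block","perfume","jewel_box","cream_jar","cell0","cell3","brush0","chip0"]
for q in names:
    rs=[]
    for n in ["scene","side"]:
        t=robot.tip_of(q,n)
        print(q,n,[(round(a["conf"],2),round(a["at"][0]*560),round(a["at"][1]*420)) for a in t[:6]])
        if t: rs.append(ray(C[n],T_of(C[n]),t[0]["at"][0]*560,t[0]["at"][1]*420))
    if len(rs)==2: print("   tri",tri(rs))
E
```

```text
pics
{'time_s': 0.0, 'joints': array([ 1.307,  0.265,  1.605,  0.   ,  1.274, -0.037]), 'joint_vel': array([ 0.001, -0.   , -0.   , -0.001, -0.001,  0.001]), 'joint_torque': array([  0.   , -50.209, -35.689,   0.073,   0.029,  -0.   ]), 'position': array([0.152, 0.657, 0.237]), 'orientation': array([ 0.113,  0.994, -0.001, -0.   ]), 'contact_force': array([-0.007,  0.135,  0.311]), 'ft_torque': array([-0.011, -0.061,  0.008]), 'grasp_force': 0.0, 'finger_gap': 0.08850993844838681}
scene [[0.7492641589746574, 0.5374774601909464, -0.3869382377882662, 0.9472089888463494], [0.6622340654037268, -0.6018519014425175, 0.4463410482454852, -0.37130377177876744], [0.007018738836263071, -0.590671032400198, -0.8068819422867466, 0.7893206550003449]]
side [[0.9786727985508233, -0.10706001229937767, 0.17532172467540036, 0.4270854965125715], [-0.20468531312821753, -0.5805857423521212, 0.7880508348875978, -0.8682867010828557], [0.017420561595520422, -0.8071296980931215, -0.5901170854074665, 0.7432513975872014]]
wrist [[0.22552901585385798, 0.9258378472045515, 0.3032506285098665, 0.0730046746060502], [
[... 1263 characters left out ...]
(0.9, 138, 270), (0.63, 257, 389), (0.61, 159, 249), (0.59, 116, 290)]
cell0 side [(0.76, 265, 316), (0.68, 253, 294), (0.66, 247, 264), (0.56, 249, 277)]
   tri [ 0.522 -0.168  0.045]
cell3 scene [(0.95, 174, 230), (0.9, 138, 270), (0.63, 257, 389), (0.61, 159, 249), (0.59, 116, 290)]
cell3 side [(0.76, 265, 316), (0.68, 253, 294), (0.66, 247, 264), (0.56, 249, 277)]
   tri [ 0.522 -0.168  0.045]
brush0 scene []
brush0 side [(0.61, 249, 184), (0.43, 286, 321)]
chip0 scene [(0.81, 166, 303), (0.81, 180, 290), (0.77, 215, 302), (0.57, 198, 272), (0.52, 120, 288)]
chip0 side [(0.81, 282, 300), (0.73, 247, 279), (0.69, 285, 317), (0.56, 311, 286), (0.49, 275, 284)]
   tri [ 0.584 -0.23   0.066]
```

View pics/scene0.png

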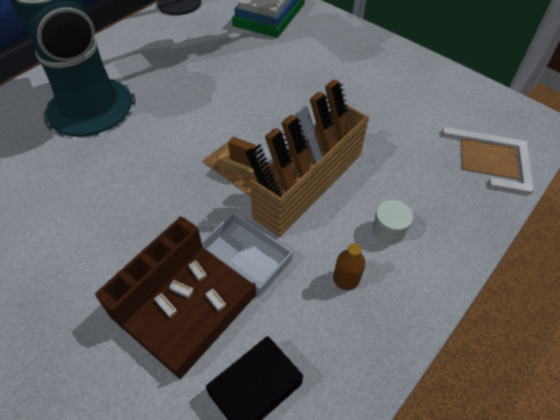

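View pics/side0.png

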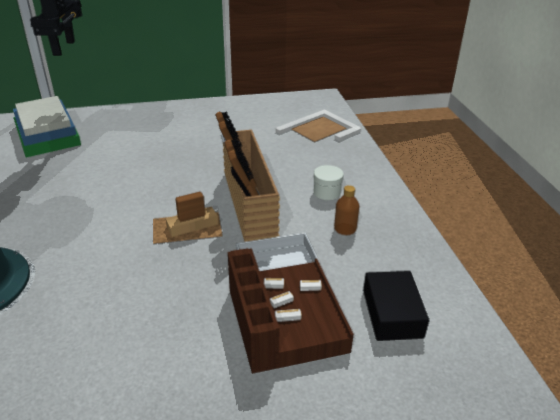

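The scene shows, along the caddy from its -y end: the comb (262,168), brushes (277,147) and (294,133), the shoehorn (312,140), and brushes (321,110) and (338,97). There are four chips on the shelf, at (166,305), (181,290), (198,271) and (216,300) in scene, and the block is on its mat at (240,155). Side agrees, with the chips at (289,316), (282,300), (274,284) and (311,286).

```bash
python3 - <<'E'
from h import *
np.set_printoptions(precision=3,suppress=True)
S=robot.read_camera("scene");D=robot.read_camera("side")
cs=[(174,230),(159,249),(138,270),(116,290)]
for u,v in cs: print("cell",onz(S,T_of(S),u,v,.1))
for u,v in [(166,304.5),(181,289.5),(198,271),(216,299.5)]: print("chip",onz(S,T_of(S),u,v,.05))
for u,v in [(289,315.5),(282,300),(274,284),(311,286)]: print("chipD",onz(D,T_of(D),u,v,.05))
# matches
for n,a,b,z in [("org lip corner -y+x",(181,372),(348,346),.048),("org +y+x",(255,290),(317,258),.048),("tray +y+x",(291,254),(304,237),.034),("caddy +x-y",(281,229),(275,233),0),("caddy rim+x+y",(367,120),(254,131),.122),("caddy rim +x-y",(280,196),(273,196),.122),("comp -x-y top",(99,293),(251,330),.1),("comp +y-x top",(181,220),(229,252),.1)]:
    print(n,tri([ray(S,T_of(S),*a),ray(D,T_of(D),*b)]),onz(S,T_of(S),*a,z),onz(D,T_of(D),*b,z))
for u,v in [(205,162),(241,190),(262,0)]: print(onz(S,T_of(S),u,v,.004))
for u,v in [(153,216),(221,213),(222,238),(153,241)]: print("matD",onz(D,T_of(D),u,v,.004))
for a,b in [((256,147),(203,193)),((231,137),(176,199))]: print("handle",tri([ray(S,T_of(S),*a),ray(D,T_of(D),*b)]))
E
```

```text
cell [ 0.513 -0.141  0.1  ]
cell [ 0.524 -0.185  0.1  ]
cell [ 0.529 -0.236  0.1  ]
cell [ 0.531 -0.284  0.1  ]
chip [ 0.588 -0.236  0.05 ]
chip [ 0.586 -0.2    0.05 ]
chip [ 0.581 -0.154  0.05 ]
chip [ 0.645 -0.172  0.05 ]
chipD [ 0.585 -0.241  0.05 ]
chipD [ 0.58  -0.202  0.05 ]
chipD [ 0.574 -0.16   0.05 ]
chipD [ 0.64  -0.177  0.05 ]
org lip corner -y+x [ 0.679 -0.293  0.009] [ 0.693 -0.297  0.048] [ 0.665 -0.324  0.048]
org +y+x [ 0.676 -0.107  0.046] [ 0.682 -0.113  0.048] [ 0.672 -0.102  0.048]
tray +y+x [ 0.672 -0.001  0.021] [ 0.677 -0.008  0.034] [ 0.667 -0.016  0.034]
caddy +x-y [0.616 0.034 0.012] [0.611 0.04  0.   ] [0.619 0.05  0.   ]
caddy rim+x+y [0.616 0.306 0.12 ] [0.618 0.302 0.122] [0.615 0.304 0.122]
caddy rim +x-y [0.61  0.035 0.111] [0.615 0.029 0.122] [0.607 0.019 0.122]
comp -x-y top [ 0.51  -0.304  0.097] [ 0.515 -0.306  0.1  ] [ 0.508 -0.305  0.1  ]
comp +y-x top [ 0.501 -0.114  0.098] [ 0.506 -0.118  0.1  ] [ 0.499 -0.113  0.1  ]
[0.365 0.061 0.004]
[0.482 0.057 0.004]
[-0.008  0.662  0.004]
matD [0.355 0.158 0.004]
matD [0.509 0.141 0.004]
matD [0.501 0.049 0.004]
matD [0.354 0.066 0.004]
handle [0.471 0.119 0.079]
handle [0.412 0.105 0.081]
```

```bash
cat >> h.py <<'E'
def Rt(yaw,tilt=0):
    "tool y at world angle yaw (deg), tool pointing down; tilt (deg) turns tool about its own x"
    a=np.radians(yaw); y=np.array([np.cos(a),np.sin(a),0]); z=np.array([0,0,-1.]); 
    M=np.stack([np.cross(y,z),y,z],1); return M@R.from_euler("x",tilt,degrees=True).as_matrix()
def plan(p,M,p0=None,M0=None):
    s=robot.observe(); p0=s["position"] if p0 is None else p0; M0=R.from_quat(s["orientation"]).as_matrix() if M0 is None else M0
    d=np.array(p)-p0; r=R.from_matrix(M0.T@M).as_rotvec()
    print("from",np.round(p0,4),"to",np.round(p,4),"| shift units (old axes)",np.round(M0.T@d/.04,3),"(new axes)",np.round(M.T@d/.04,3),"| rot units",np.round(r/2/np.pi,4),"deg",np.round(np.degrees(r),2))
E
python3 -c "
from h import *
plan([.46,.12,.30],Rt(90))
"
```

```text
from [0.1518 0.6577 0.2387] to [0.46 0.12 0.3 ] | shift units (old axes) [-10.531 -11.367  -1.533] (new axes) [ -7.706 -13.443  -1.532] | rot units [ 0.      0.     -0.0361] deg [  0.     0.   -12.99]
```

Request:
step_arm:
  rows:
    - {"offset":[-0.585,-0.63,-0.085],"rotation":[0,0,0],"hand":1}
    - {"offset":[-0.585,-0.63,-0.085],"rotation":[0,0,0],"hand":1}
    - {"offset":[-0.585,-0.63,-0.085],"rotation":[0,0,0],"hand":1}
    - {"offset":[-0.585,-0.63,-0.085],"rotation":[0,0,0],"hand":1}
    - {"offset":[-0.585,-0.63,-0.085],"rotation":[0,0,0],"hand":1}
    - {"offset":[-0.585,-0.63,-0.085],"rotation":[0,0,0],"hand":1}
    - {"offset":[-0.585,-0.63,-0.085],"rotation":[0,0,0],"hand":1}
    - {"offset":[-0.585,-0.63,-0.085],"rotation":[0,0,0],"hand":1}
    - {"offset":[-0.585,-0.63,-0.085],"rotation":[0,0,0],"hand":1}
    - {"offset":[-0.585,-0.63,-0.085],"rotation":[0,0,0],"hand":1}
    - {"offset":[-0.585,-0.63,-0.085],"rotation":[0,0,0],"hand":1}
    - {"offset":[-0.585,-0.63,-0.085],"rotation":[0,0,0],"hand":1}
    - {"offset":[-0.585,-0.63,-0.085],"rotation":[0,0,0],"hand":1}
    - {"offset":[-0.585,-0.63,-0.085],"rotation":[0,0,0],"hand":1}
    - {"offset":[-0.585,-0.63,-0.085],"rotation":[0,0,0],"hand":1}
    - {"offset":[-0.585,-0.63,-0.085],"rotation":[0,0,0],"hand":1}
    - {"offset":[-0.585,-0.63,-0.085],"rotation":[0,0,0],"hand":1}
    - {"offset":[-0.585,-0.63,-0.085],"rotation":[0,0,0],"hand":1}
    - {"offset":[0,0,0],"rotation":[0,0,-0.018],"hand":1}
    - {"offset":[0,0,0],"rotation":[0,0,-0.018],"hand":1}

```text
time_s: 3.42
position: [0.4613, 0.119, 0.3004]
orientation: [-0.0, 1.0, 0.0, 0.0]
contact_force: [0.8, -0.4, 0.7]
finger_gap: 0.0881
grasp_force: 0.0
```

```bash
python3 - <<'E'
from h import *
s=robot.observe();print(s["position"],s["orientation"],s["joints"],s["time_s"])
c=save("wrist","pics/w1.png"); T=T_of(c,s); np.savez("w1.npz",T=T)
for q in ["block","mat","caddy","brush0","comb","shoehorn"]:
    for a in robot.tip_of(q,"wrist")[:5]: print(q,round(a["conf"],2),round(a["at"][0]*560),round(a["at"][1]*420),np.round(onz(c,T,a["at"][0]*560,a["at"][1]*420,.004),3))
    if q in("brush0","comb","shoehorn"):
      for a in robot.find_in(q,"wrist")[:5]: print(q,"box",round(a["conf"],2),np.round(np.array(a["box"])*[560,420,560,420]))
plan([.57,-.19,.30],Rt(90))
E
```

```text
[0.46126558 0.11903654 0.3003911 ] [-2.40568647e-04  9.99999866e-01  3.90927327e-06  4.58960326e-04] [ 2.00386578e-01 -1.54011867e-01  1.93061034e+00 -1.78634162e-04
  1.36409304e+00 -1.37085430e+00] 3.4167
block 0.91 270 150 [0.441 0.111 0.004]
mat 0.54 62 262 [ 0.592 -0.176  0.004]
mat 0.41 6 269 [ 0.604 -0.265  0.004]
caddy 0.58 315 256 [0.58  0.17  0.004]
brush0 0.84 259 271 [0.603 0.096 0.004]
brush0 0.73 298 275 [0.609 0.147 0.004]
brush0 box 0.71 [307. 297.  37.  38.]
brush0 box 0.65 [456. 292.  73.  36.]
brush0 box 0.63 [252. 300.  42.  39.]
brush0 box 0.54 [427. 286.  13.   9.]
comb 0.85 229 278 [0.613 0.054 0.004]
comb box 0.77 [209. 286.  58.  10.]
comb box 0.69 [ 29. 273.  20.  25.]
comb box 0.28 [ 62. 272.  20.  25.]
shoehorn 0.72 330 277 [0.612 0.191 0.004]
shoehorn 0.56 3 268 [ 0.603 -0.269  0.004]
shoehorn box 0.53 [350. 280.  49.   6.]
shoehorn box 0.49 [ 56. 263. 108. 135.]
from [0.46   0.1214 0.2999] to [ 0.57 -0.19  0.3 ] | shift units (old axes) [-2.753e+00 -7.784e+00 -3.000e-03] (new axes) [-2.750e+00 -7.785e+00 -2.000e-03] | rot units [ 0.     -0.     -0.0001] deg [ 0.   -0.   -0.03]
```

View pics/w1.png

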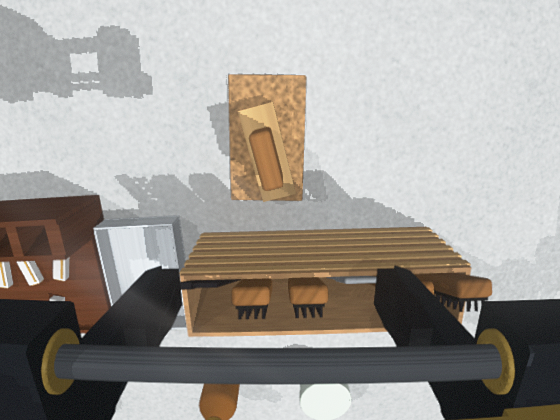

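The wrist view shows the block on the mat, its handle top centred near (267,157) and turned about 14°. The mat corners are (229,74), (306,77), (303,200) and (230,199). The caddy runs along row 280: comb (205,286), brushes (252,297) and (308,297), shoehorn (355,280), more brushes to the right.

```bash
python3 - <<'E'
from h import *
c=robot.read_camera("wrist"); s=robot.observe(); T=T_of(c,s)
im=cv2.imread("pics/w1.png"); hsv=cv2.cvtColor(im,cv2.COLOR_BGR2HSV)
for p in [(267,157),(258,140),(280,150),(252,112),(240,90),(262,195)]: print(p,hsv[p[1],p[0]])
cr=cv2.resize(im[60:215,200:330],None,fx=4,fy=4,interpolation=cv2.INTER_CUBIC)[:600,:800]; cv2.imwrite("pics/w1c.png",cr)
for p in [(229,74),(306,77),(303,200),(230,199)]: print("mat",onz(c,T,*p,.004))
E
```

```text
(267, 157) [ 15 141 175]
(258, 140) [ 15 145 181]
(280, 150) [ 18 109 197]
(252, 112) [ 19 106 233]
(240, 90) [ 16 113 203]
(262, 195) [ 17  99 172]
mat [0.35282725 0.06732764 0.004     ]
mat [0.35636974 0.15526675 0.004     ]
mat [0.50238789 0.15447037 0.004     ]
mat [0.50096477 0.0630163  0.004     ]
```

View pics/w1c.png

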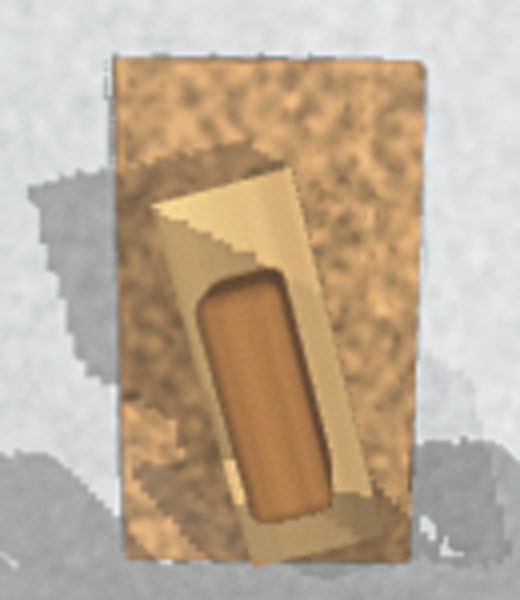

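Request:
step_arm:
  rows:
    - {"offset":[-0.275,-0.78,0],"rotation":[0,0,0],"hand":1}
    - {"offset":[-0.275,-0.78,0],"rotation":[0,0,0],"hand":1}
    - {"offset":[-0.275,-0.78,0],"rotation":[0,0,0],"hand":1}
    - {"offset":[-0.275,-0.78,0],"rotation":[0,0,0],"hand":1}
    - {"offset":[-0.275,-0.78,0],"rotation":[0,0,0],"hand":1}
    - {"offset":[-0.275,-0.78,0],"rotation":[0,0,0],"hand":1}
    - {"offset":[-0.275,-0.78,0],"rotation":[0,0,0],"hand":1}
    - {"offset":[-0.275,-0.78,0],"rotation":[0,0,0],"hand":1}
    - {"offset":[-0.275,-0.78,0],"rotation":[0,0,0],"hand":1}
    - {"offset":[-0.275,-0.78,0],"rotation":[0,0,0],"hand":1}
    - {"offset":[0,0,0],"rotation":[0,0,0],"hand":1}
    - {"offset":[0,0,0],"rotation":[0,0,0],"hand":1}

```text
time_s: 4.97
position: [0.5701, -0.1923, 0.2992]
orientation: [0.002, 1.0, 0.0, -0.001]
contact_force: [0.1, -0.3, 0.0]
finger_gap: 0.0884
grasp_force: 0.0
```

The crop shows the sole-top corners at about (237.8,111.8), (272.5,102), (294.5,195) and (263,201) in the full picture. The handle top runs from (260,130) to (273,189).

```bash
python3 - <<'E'
from h import *
np.set_printoptions(precision=4,suppress=True)
s=robot.observe();c=save("wrist","pics/w2.png"); T=T_of(c,s); np.savez("w2.npz",T=T)
T1=np.load("w1.npz")["T"]
P=[onz(c,T1,u,v,.028) for u,v in [(237.75,111.75),(272.5,102),(294.5,195),(263,201.25)]]
print("sole",np.array(P)[:,:2],np.mean(P,0))
H=[onz(c,T1,u,v,.084) for u,v in [(260,129.5),(273,189.5)]]; d=H[1]-H[0]
print("handle",H,np.mean(H,0),np.degrees(np.arctan2(d[1],d[0])))
d=P[3]-P[0];e=P[2]-P[1];print([np.degrees(np.arctan2(x[1],x[0])) for x in(d,e)])
for q in ["cell0","chip0","shelf","tray","organiser"]:
    for a in robot.tip_of(q,"wrist")[:6]:
        z={"cell0":.1,"chip0":.05,"shelf":.04,"tray":0,"organiser":0}[q]; u,v=a["at"][0]*560,a["at"][1]*420
        print(q,round(a["conf"],2),round(u),round(v),onz(c,T,u,v,z)[:2])
E
```

```text
sole [[0.3957 0.0762]
 [0.3854 0.1148]
 [0.4912 0.1403]
 [0.4988 0.103 ]] [0.4428 0.1086 0.028 ]
handle [array([0.4105, 0.1033, 0.084 ]), array([0.4705, 0.1157, 0.084 ])] [0.4405 0.1095 0.084 ] 11.674397519921104
[np.float64(14.56881664129092), np.float64(13.576129129453339)]
cell0 0.96 185 142 [ 0.5282 -0.2775]
cell0 0.94 280 138 [ 0.5252 -0.1882]
cell0 0.92 237 136 [ 0.5231 -0.2286]
cell0 0.67 334 135 [ 0.5227 -0.1379]
cell0 0.19 316 181 [ 0.5661 -0.1543]
chip0 0.97 316 181 [ 0.5774 -0.1489]
chip0 0.7 275 181 [ 0.577  -0.1941]
chip0 0.63 297 234 [ 0.6403 -0.1693]
chip0 0.58 237 186 [ 0.5823 -0.2355]
chip0 0.17 438 311 [0.7461 0.0133]
chip0 0.17 535 306 [0.7437 0.1456]
tray 0.82 386 188 [ 0.5984 -0.0541]
organiser 0.67 267 182 [ 0.5901 -0.2038]
organiser 0.61 274 180 [ 0.5878 -0.1951]
```

View pics/w2.png

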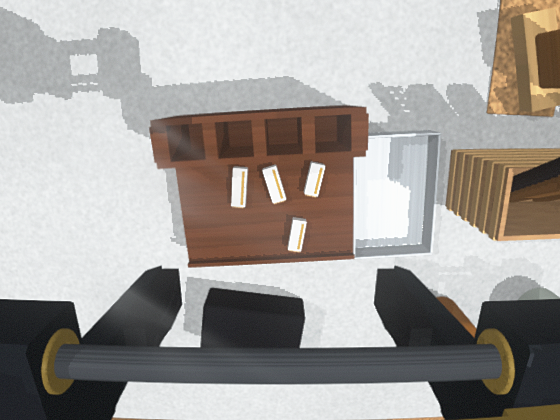

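The wrist view shows the cell mouths at about (186,139), (235,138), (283,136) and (333,133). Four chips lie at (239,187), (274,184), (315,180) and (297,235), all with x as their length axis. The lip runs (190,264) to (354,257), and the tray is at (395,190).

```bash
python3 - <<'E'
from h import *
np.set_printoptions(precision=4,suppress=True)
T=np.load("w2.npz")["T"]; c=robot.read_camera("wrist")
f=lambda u,v,z:onz(c,T,u,v,z)[:2]
an=lambda a,b:np.degrees(np.arctan2(*(b-a)[::-1]))
a,b=f(151,121,.1),f(366,107,.1); print("back rim",a,b,an(a,b)-90,np.linalg.norm(b-a))
a2,b2=f(190,265,.048),f(354,257,.048); print("lip outer",a2,b2,an(a2,b2)-90,np.linalg.norm(b2-a2))
print("front rim +y",f(367,153,.1),"-y",f(157,168,.1))
cc=np.array([f(185,142,.1),f(237,136,.1),f(280,138,.1),f(334,135,.1)]);print(cc,an(cc[0],cc[3])-90)
print("tray +x+y",f(434,250,.034),"+y-x",f(439,133,.034))
# model fit: yaw th, center p -> organiser reprojection
from scipy.optimize import least_squares
obs=[((-.088,-.1,.1),(151,121)),((-.088,.1,.1),(366,107)),((.088,-.1,.048),(190,265)),((.088,.1,.048),(354,257)),((.075,.2,.034),(434,251)),((-.075,.2,.034),(439,133))]
X=np.array([o[0] for o in obs]);U=np.array([o[1] for o in obs],float)
def pl(q):
    k,s=np.cos(q[2]),np.sin(q[2]); Y=X.copy(); Y[:,0]=q[0]+k*X[:,0]-s*X[:,1]; Y[:,1]=q[1]+s*X[:,0]+k*X[:,1]; return Y
r=least_squares(lambda q:(proj(c,T,pl(q))-U).ravel(),[.6,-.2,0],loss="soft_l1"); print(r.x,np.degrees(r.x[2])); print(r.fun.reshape(-1,2))
E
```

```text
back rim [ 0.5085 -0.3081] [ 0.4972 -0.1097] 3.25232868229358 0.19877822071312742
lip outer [ 0.6801 -0.2965] [ 0.6704 -0.1002] 2.8398301318572408 0.19651190511987585
front rim +y [ 0.5394 -0.1061] -y [ 0.5527 -0.3067]
[[ 0.5284 -0.2776]
 [ 0.5233 -0.2284]
 [ 0.5254 -0.1884]
 [ 0.5227 -0.1382]] 2.3219432418489987
tray +x+y [0.6684 0.0028] +y-x [ 0.5259 -0.0093]
[ 0.591  -0.2041  0.0505] 2.8951199783502015
[[ -0.3522  -0.3538]
 [  1.01     0.96  ]
 [ -2.232    2.8824]
 [  0.1721   2.6557]
 [ -1.3403 -10.382 ]
 [  2.9588 -18.0941]]
```

```bash
python3 -c "
from h import *
plan([.441,.109,.20],Rt(103))
"
```

```text
from [ 0.5699 -0.1899  0.3002] to [0.441 0.109 0.2  ] | shift units (old axes) [3.218 7.476 2.504] (new axes) [1.459 8.007 2.506] | rot units [-0.      0.0001 -0.036 ] deg [-1.000e-02  2.000e-02 -1.295e+01]
```

Request:
step_arm:
  rows:
    - {"offset":[0.32,0.75,0],"rotation":[0,0,0],"hand":1}
    - {"offset":[0.32,0.75,0],"rotation":[0,0,0],"hand":1}
    - {"offset":[0.32,0.75,0],"rotation":[0,0,0],"hand":1}
    - {"offset":[0.32,0.75,0],"rotation":[0,0,0],"hand":1}
    - {"offset":[0.32,0.75,0],"rotation":[0,0,0],"hand":1}
    - {"offset":[0.32,0.75,0],"rotation":[0,0,0],"hand":1}
    - {"offset":[0.32,0.75,0.5],"rotation":[0,0,0],"hand":1}
    - {"offset":[0.32,0.75,0.5],"rotation":[0,0,0],"hand":1}
    - {"offset":[0.32,0.75,0.5],"rotation":[0,0,0],"hand":1}
    - {"offset":[0.34,0.73,0.5],"rotation":[0,0,0],"hand":1}
    - {"offset":[0,0,0.5],"rotation":[0,0,-0.018],"hand":1}
    - {"offset":[0,0,0],"rotation":[0,0,-0.018],"hand":1}
    - {"offset":[0,0,0],"rotation":[0,0,0],"hand":1}
    - {"offset":[0,0,0],"rotation":[0,0,0],"hand":1}

```text
time_s: 6.48
position: [0.4412, 0.1088, 0.2002]
orientation: [-0.112, 0.994, 0.0, 0.0]
contact_force: [0.1, 0.4, -0.1]
finger_gap: 0.0883
grasp_force: 0.0
```

```bash
python3 - <<'E'
from h import *
np.set_printoptions(precision=4,suppress=True)
s=robot.observe();c=save("wrist","pics/w3.png"); T=T_of(c,s)
print(proj(c,T,[[.4405-.0292,.109-.0067,.084],[.4405+.0292,.109+.0067,.084]]))
for a in robot.find_in("block","wrist")[:2]: print(a["conf"],np.array(a["box"])*[560,420,560,420])
plan([.441,.109,.042],Rt(103))
E
```

```text
[[276.3495 169.0816]
 [276.6279 245.6772]]
0.92 [275.128 188.538  48.776 118.104]
from [0.4421 0.1084 0.201 ] to [0.441 0.109 0.042] | shift units (old axes) [0.031 0.022 3.974] (new axes) [0.022 0.022 3.974] | rot units [-0.      0.0003 -0.0006] deg [-0.    0.12 -0.22]
```

View pics/w3.png

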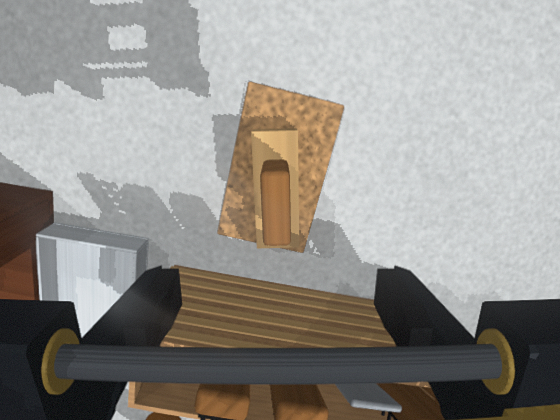

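The handle stands in line with the tool, centred at (275,207), between the fingers. I'll descend and grip.

Request:
step_arm:
  rows:
    - {"offset":[0.02,0.01,0.7],"rotation":[0,0,0],"hand":1}
    - {"offset":[0,0,0.7],"rotation":[0,0,0],"hand":1}
    - {"offset":[0,0,0.7],"rotation":[0,0,0],"hand":1}
    - {"offset":[0,0,0.7],"rotation":[0,0,0],"hand":1}
    - {"offset":[0,0,0.6],"rotation":[0,0,0],"hand":1}
    - {"offset":[0,0,0.4],"rotation":[0,0,0],"hand":1}
    - {"offset":[0,0,0.16],"rotation":[0,0,0],"hand":1}
    - {"offset":[0,0,0],"rotation":[0,0,0],"hand":-1}
    - {"offset":[0,0,0],"rotation":[0,0,0],"hand":-1}
    - {"offset":[0,0,0],"rotation":[0,0,0],"hand":-1}
    - {"offset":[0,0,0],"rotation":[0,0,0],"hand":-1}
    - {"offset":[0,0,0],"rotation":[0,0,0],"hand":-1}
    - {"offset":[0,0,0],"rotation":[0,0,0],"hand":-1}
    - {"offset":[0,0,0],"rotation":[0,0,0],"hand":-1}
    - {"offset":[0,0,0],"rotation":[0,0,0],"hand":-1}
    - {"offset":[0,0,0],"rotation":[0,0,0],"hand":-1}
    - {"offset":[0,0,0],"rotation":[0,0,0],"hand":-1}
  grip_force: 35

```text
time_s: 8.0
position: [0.4405, 0.1084, 0.0415]
orientation: [-0.113, 0.994, -0.0, 0.0]
contact_force: [1.0, -1.8, 1.6]
finger_gap: 0.0236
grasp_force: 1.1
```

```bash
python3 - <<'E'
from h import *
s=robot.observe(); print(s["position"],s["finger_gap"],s["grasp_force"])
e=np.array([-.0523,.9986,0]); sh=np.array([.6105,-.2026,0])
print("local-75:",sh-.075*e)
p=s["position"].copy(); M=R.from_quat(s["orientation"]).as_matrix()
up=p.copy(); up[2]=.20; plan(up,M)
plan([*(sh-.075*e)[:2],.20],Rt(93),up,M)
E
```

```text
[0.4405121  0.10837712 0.04152912] 0.023559485395686763 1.0817870870232582
local-75: [ 0.6144225 -0.277495   0.       ]
from [0.4405 0.1084 0.0415] to [0.4405 0.1084 0.2   ] | shift units (old axes) [-0.000e+00 -1.000e-03 -3.962e+00] (new axes) [-0.000e+00 -1.000e-03 -3.962e+00] | rot units [0. 0. 0.] deg [0. 0. 0.]
from [0.4405 0.1084 0.2   ] to [ 0.6144 -0.2775  0.2   ] | shift units (old axes) [-2.0780e+00 -1.0375e+01  2.0000e-03] (new axes) [-3.837 -9.861  0.   ] | rot units [-0.      0.      0.0276] deg [-0.01  0.    9.94]
```

Request:
step_arm:
  rows:
    - {"offset":[0,0,0],"rotation":[0,0,0],"hand":-1}
    - {"offset":[0,0,0],"rotation":[0,0,0],"hand":-1}
    - {"offset":[0,0,-0.4],"rotation":[0,0,0],"hand":-1}
    - {"offset":[0,0,-0.7],"rotation":[0,0,0],"hand":-1}
    - {"offset":[0,0,-0.7],"rotation":[0,0,0],"hand":-1}
    - {"offset":[0,0,-0.7],"rotation":[0,0,0],"hand":-1}
    - {"offset":[0,0,-0.7],"rotation":[0,0,0],"hand":-1}
    - {"offset":[0,0,-0.7],"rotation":[0,0,0],"hand":-1}

```text
time_s: 8.67
position: [0.4397, 0.1083, 0.1982]
orientation: [-0.113, 0.994, 0.0, -0.001]
contact_force: [0.7, 0.7, -3.2]
finger_gap: 0.0217
grasp_force: 34.9
```

Request:
step_arm:
  rows:
    - {"offset":[-0.15,-0.74,0],"rotation":[0,0,0],"hand":-1}
    - {"offset":[-0.15,-0.74,0],"rotation":[0,0,0],"hand":-1}
    - {"offset":[-0.15,-0.74,0],"rotation":[0,0,0],"hand":-1}
    - {"offset":[-0.15,-0.74,0],"rotation":[0,0,0],"hand":-1}
    - {"offset":[-0.15,-0.74,0],"rotation":[0,0,0],"hand":-1}
    - {"offset":[-0.15,-0.74,0],"rotation":[0,0,0],"hand":-1}
    - {"offset":[-0.15,-0.74,0],"rotation":[0,0,0],"hand":-1}
    - {"offset":[-0.15,-0.74,0],"rotation":[0,0,0],"hand":-1}
    - {"offset":[-0.15,-0.74,0],"rotation":[0,0,0],"hand":-1}
    - {"offset":[-0.15,-0.74,0],"rotation":[0,0,0],"hand":-1}
    - {"offset":[-0.15,-0.74,0],"rotation":[0,0,0],"hand":-1}
    - {"offset":[-0.15,-0.74,0],"rotation":[0,0,0],"hand":-1}
    - {"offset":[-0.15,-0.74,0],"rotation":[0,0,0],"hand":-1}
    - {"offset":[-0.13,-0.755,0],"rotation":[0,0,0],"hand":-1}
    - {"offset":[0,0,0],"rotation":[0,0,0.0138],"hand":-1}
    - {"offset":[0,0,0],"rotation":[0,0,0.0138],"hand":-1}
    - {"offset":[0,0,0],"rotation":[0,0,0],"hand":-1}
    - {"offset":[0,0,0],"rotation":[0,0,0],"hand":-1}

```text
time_s: 10.17
position: [0.6139, -0.2773, 0.1964]
orientation: [-0.027, 1.0, 0.0, -0.001]
contact_force: [-0.1, -0.3, -1.8]
finger_gap: 0.022
grasp_force: 34.9
```

```bash
python3 - <<'E'
from h import *
s=robot.observe();print(s["position"],s["contact_force"],s["finger_gap"],s["grasp_force"],s["time_s"],s["joints"])
c=save("wrist","pics/w4.png");save("scene","pics/s4.png")
im=np.hstack([cv2.imread("pics/w4.png"),]); cv2.imwrite("pics/w4.png",im)
plan([.6144,-.2775,.08],Rt(93))
E
```

```text
[ 0.6139481  -0.27725644  0.19643183] [-0.07855505 -0.31323538 -1.77771191] 0.02196809356150875 34.92379386909306 10.1667 [-4.61204158e-01  2.89805619e-01  1.65040702e+00  1.11522954e-04
  1.20320846e+00 -2.08638591e+00]
from [ 0.6141 -0.277   0.197 ] to [ 0.6144 -0.2775  0.08  ] | shift units (old axes) [-0.009 -0.015  2.924] (new axes) [-0.007 -0.014  2.924] | rot units [ 0.0001 -0.0001  0.0003] deg [ 0.03 -0.05  0.12]
```

View pics/w4.png

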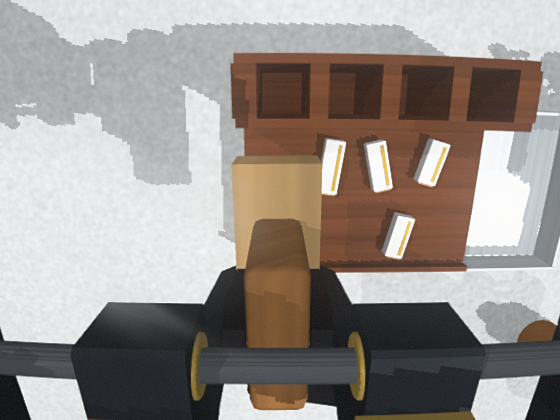

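The block is held square, with its sole's -x edge from (233,157) to (320,155). The cells are at (284,92), (356,92), (427,92) and (495,94), and the chips are untouched.

```bash
python3 - <<'E'
from h import *
np.set_printoptions(precision=4,suppress=True)
s=robot.observe();c=robot.read_camera("wrist");T=T_of(c,s);p=s["position"];M=R.from_quat(s["orientation"]).as_matrix()
f=lambda u,v,z:onz(c,T,u,v,z)
z=p[2]-.0375+.024
for u,v in [(233,157),(320,155)]: print("block corner in tool x,y",(M.T@(f(u,v,z)-p))[:2])
a,b=f(234,54,.1),f(540,62,.1);d=b-a;print(a,b,np.degrees(np.arctan2(d[1],d[0]))-90,np.linalg.norm(d))
print("lip+y",f(466,270,.048)); 
for u in [(284,92),(356,92),(427,92),(495,94)]: print("cell",f(*u,.1)[:2])
print("shelf back edge +y", f(484,130,.1), "shelf +y edge",f(466,266,.04))
E
```

```text
block corner in tool x,y [ 0.0558 -0.0181]
block corner in tool x,y [0.0566 0.0198]
[ 0.5085 -0.3084  0.1   ] [ 0.4976 -0.1103  0.1   ] 3.13045267508069 0.1984157708367638
lip+y [ 0.672  -0.0997  0.048 ]
cell [ 0.5297 -0.2761]
cell [ 0.5269 -0.2303]
cell [ 0.5236 -0.1842]
cell [ 0.5209 -0.138 ]
shelf back edge +y [ 0.5446 -0.1409  0.1   ] shelf +y edge [ 0.6717 -0.0958  0.04  ]
```

Request:
step_arm:
  rows:
    - {"offset":[-0.05,-0.02,0.5],"rotation":[0,0,0],"hand":-1}
    - {"offset":[0,0,0.6],"rotation":[0,0,0],"hand":-1}
    - {"offset":[0,0,0.6],"rotation":[0,0,0],"hand":-1}
    - {"offset":[0,0,0.6],"rotation":[0,0,0],"hand":-1}
    - {"offset":[0,0,0.4],"rotation":[0,0,0],"hand":-1}
    - {"offset":[0,0,0.2],"rotation":[0,0,0],"hand":-1}
    - {"offset":[0,0,0],"rotation":[0,0,0],"hand":-1}
    - {"offset":[0,0,0],"rotation":[0,0,0],"hand":-1}
    - {"offset":[0,0,0],"rotation":[0,0,0],"hand":-1}

```text
time_s: 11.07
position: [0.6176, -0.2785, 0.0833]
orientation: [-0.026, 1.0, -0.001, 0.001]
contact_force: [0.6, 0.1, -1.6]
finger_gap: 0.0219
grasp_force: 34.9
```

```bash
python3 -c "
from h import *
s=robot.observe();print(s['position'],s['contact_force'])
plan([.6113+.002-.0523*.12,-.2032+.12,.08],Rt(93))
"
```

```text
[ 0.61761008 -0.27854145  0.08327426] [ 0.5628429   0.0648292  -1.57473347]
from [ 0.6176 -0.2785  0.0833] to [ 0.607  -0.0832  0.08  ] | shift units (old axes) [0.007 4.891 0.075] (new axes) [0.009 4.891 0.082] | rot units [-0.0002  0.0004  0.0001] deg [-0.08  0.13  0.02]
```

Request:
step_arm:
  rows:
    - {"offset":[0,0,0.06],"rotation":[0,0,0],"hand":-1}
    - {"offset":[0,0,0.03],"rotation":[0,0,0],"hand":-1}
    - {"offset":[0,0,0],"rotation":[0,0,0],"hand":-1}
    - {"offset":[0,0,0],"rotation":[0,0,0],"hand":-1}
    - {"offset":[0,0,0],"rotation":[0,0,0],"hand":-1}

```text
time_s: 11.48
position: [0.6166, -0.2782, 0.0782]
orientation: [-0.026, 1.0, -0.0, 0.0]
contact_force: [-1.2, -0.7, -2.2]
finger_gap: 0.0221
grasp_force: 34.9
```

Request:
step_arm:
  rows:
    - {"offset":[0,0.15,0],"rotation":[0,0,0],"hand":-1}
    - {"offset":[0,0.23,0],"rotation":[0,0,0],"hand":-1}
    - {"offset":[0,0.23,0],"rotation":[0,0,0],"hand":-1}
    - {"offset":[0,0.23,0],"rotation":[0,0,0],"hand":-1}
    - {"offset":[0,0.23,0],"rotation":[0,0,0],"hand":-1}
    - {"offset":[0,0.23,0],"rotation":[0,0,0],"hand":-1}
    - {"offset":[0,0.23,0],"rotation":[0,0,0],"hand":-1}
    - {"offset":[0,0.23,0],"rotation":[0,0,0],"hand":-1}
    - {"offset":[0,0.23,0],"rotation":[0,0,0],"hand":-1}
    - {"offset":[0,0.23,0],"rotation":[0,0,0],"hand":-1}
    - {"offset":[0,0.23,0],"rotation":[0,0,0],"hand":-1}
    - {"offset":[0,0.23,0],"rotation":[0,0,0],"hand":-1}
    - {"offset":[0,0.23,0],"rotation":[0,0,0],"hand":-1}
    - {"offset":[0,0.23,0],"rotation":[0,0,0],"hand":-1}
    - {"offset":[0,0.23,0],"rotation":[0,0,0],"hand":-1}

```text
time_s: 12.73
position: [0.6094, -0.1427, 0.0779]
orientation: [-0.026, 1.0, -0.0, 0.0]
contact_force: [1.3, -1.0, -1.5]
finger_gap: 0.0216
grasp_force: 34.9
```

```bash
python3 -c "
from h import *
s=robot.observe();print(s['position'],s['contact_force'])
plan([.6113+.002-.0523*.109,-.2032+.109,.0785],Rt(93))
save('wrist','pics/w5.png')
"
```

```text
[ 0.60941644 -0.14265023  0.07794238] [ 1.28405112 -1.0134246  -1.46840687]
from [ 0.6094 -0.1427  0.0779] to [ 0.6076 -0.0942  0.0785] | shift units (old axes) [-0.018  1.212 -0.014] (new axes) [-0.018  1.212 -0.014] | rot units [-0.  0. -0.] deg [-0.    0.   -0.01]
```

View pics/w5.png

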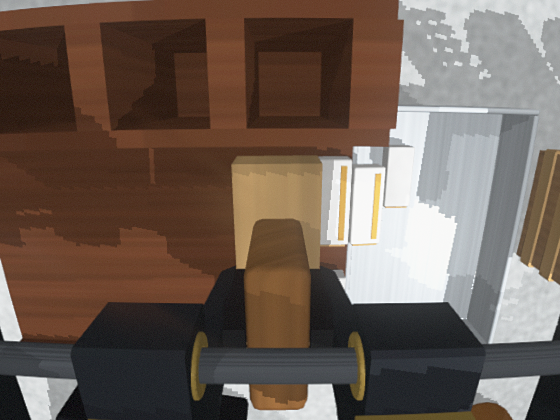

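The sweep is working: chips at (335,200) and (367,205) are being pushed ahead, and one at (398,175) is already tipping over the edge into the tin. I'll carry on past the edge, then back and up.

Request:
step_arm:
  rows:
    - {"offset":[0,0.2,0],"rotation":[0,0,0],"hand":-1}
    - {"offset":[0,0.2,0],"rotation":[0,0,0],"hand":-1}
    - {"offset":[0,0.2,0],"rotation":[0,0,0],"hand":-1}
    - {"offset":[0,0.2,0],"rotation":[0,0,0],"hand":-1}
    - {"offset":[0,0.2,0],"rotation":[0,0,0],"hand":-1}
    - {"offset":[0,0.2,0],"rotation":[0,0,0],"hand":-1}
    - {"offset":[0,0,0],"rotation":[0,0,0],"hand":-1}
    - {"offset":[0,0,0],"rotation":[0,0,0],"hand":-1}
    - {"offset":[0,0,0],"rotation":[0,0,0],"hand":-1}
    - {"offset":[0,0,-0.3],"rotation":[0,0,0],"hand":-1}
    - {"offset":[0,0,-0.6],"rotation":[0,0,0],"hand":-1}
    - {"offset":[0,-0.3,-0.7],"rotation":[0,0,0],"hand":-1}
    - {"offset":[0,-0.7,-0.7],"rotation":[0,0,0],"hand":-1}
    - {"offset":[0,-0.7,-0.7],"rotation":[0,0,0],"hand":-1}
    - {"offset":[0,0,0],"rotation":[0,0,0],"hand":-1}

```text
time_s: 14.03
position: [0.6149, -0.1696, 0.207]
orientation: [-0.025, 1.0, -0.004, 0.006]
contact_force: [1.5, -0.5, -0.8]
finger_gap: 0.022
grasp_force: 34.9
```

```bash
python3 -c "
from h import *
s=robot.observe();print(s['position'],s['contact_force'])
a=save('wrist','pics/w6.png')
b=robot.read_camera('scene')['image'][200:340,80:320,::-1]
d=robot.read_camera('side')['image'][220:360,210:370,::-1]
cv2.imwrite('pics/w6.png',np.vstack([cv2.resize(cv2.imread('pics/w6.png')[:230],None,fx=1.4,fy=1.4)[:,:780], np.hstack([cv2.resize(b,(460,268)),cv2.resize(d,(320,268))])]))
"
```

```text
[ 0.61485101 -0.16958515  0.20697931] [ 1.46165972 -0.49855414 -0.78283312]
```

View pics/w6.png

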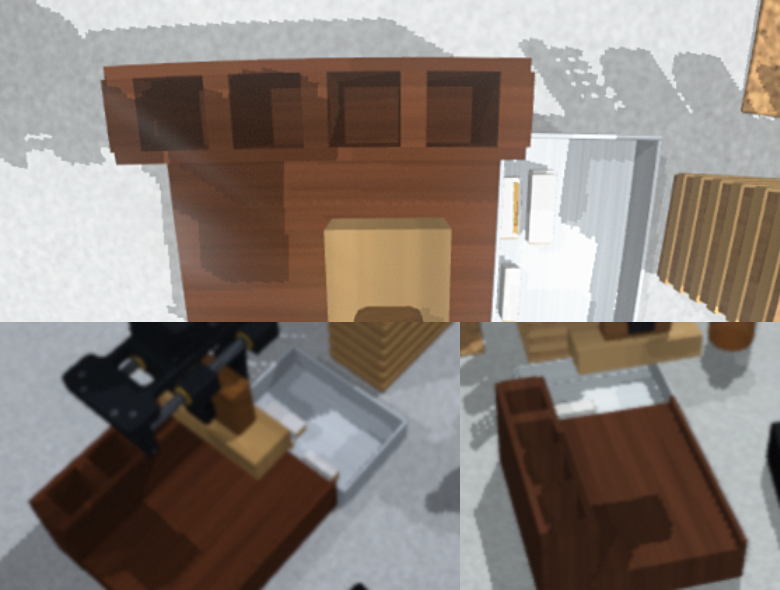

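The shelf is empty in all three views. Three chips show in the tin, at (510,210), (541,208) and (511,293), and the fourth is probably hidden by the block or the wall. I'll recheck after putting the block down.

```bash
python3 -c "
from h import *
plan([.430,.1095,.20],Rt(89))
"
```

```text
from [ 0.6104 -0.1639  0.1986] to [0.43   0.1095 0.2   ] | shift units (old axes) [ 4.158  7.054 -0.037] (new axes) [ 4.627  6.756 -0.036] | rot units [0.     0.0001 0.0108] deg [0.02 0.04 3.89]
```

Request:
step_arm:
  rows:
    - {"offset":[0,0,0],"rotation":[0,0,0.0108],"hand":-1}
    - {"offset":[0.77,0,0],"rotation":[0,0,0],"hand":-1}
    - {"offset":[0.77,0,0],"rotation":[0,0,0],"hand":-1}
    - {"offset":[0.77,0,0],"rotation":[0,0,0],"hand":-1}
    - {"offset":[0.77,0.3,0],"rotation":[0,0,0],"hand":-1}
    - {"offset":[0.77,0.6,0],"rotation":[0,0,0],"hand":-1}
    - {"offset":[0.77,0.6,0],"rotation":[0,0,0],"hand":-1}
    - {"offset":[0,0.75,0],"rotation":[0,0,0],"hand":-1}
    - {"offset":[0,0.75,0],"rotation":[0,0,0],"hand":-1}
    - {"offset":[0,0.75,0],"rotation":[0,0,0],"hand":-1}
    - {"offset":[0,0.75,0],"rotation":[0,0,0],"hand":-1}
    - {"offset":[0,0.75,0],"rotation":[0,0,0],"hand":-1}
    - {"offset":[0,0.75,0],"rotation":[0,0,0],"hand":-1}
    - {"offset":[0,0.5,0],"rotation":[0,0,0],"hand":-1}
    - {"offset":[0,0.25,0],"rotation":[0,0,0],"hand":-1}
    - {"offset":[0,0,0],"rotation":[0,0,0],"hand":-1}
    - {"offset":[0,0,0],"rotation":[0,0,0],"hand":-1}

```text
time_s: 15.6
position: [0.4288, 0.1094, 0.1968]
orientation: [0.007, 1.0, -0.001, -0.001]
contact_force: [0.4, 0.3, -2.7]
finger_gap: 0.0218
grasp_force: 34.9
```

```bash
python3 - <<'E'
from h import *
np.set_printoptions(precision=4,suppress=True)
plan([.430,.1095,.0425],Rt(89))
s=robot.observe();c=save("wrist","pics/w7.png");T=T_of(c,s)
g=cv2.imread("pics/w7.png"); a=save("scene","pics/s7.png"); b=save("side","pics/d7.png")
k=cv2.imread("pics/s7.png")[210:330,80:320]; d=cv2.imread("pics/d7.png")[210:370,210:370]
cv2.imwrite("pics/m7.png",np.vstack([cv2.resize(g[60:260],(784,280)),np.hstack([cv2.resize(k,(484,310)),cv2.resize(d,(300,310))])]))
for q in ["chip0"]:
  for cam in ["scene","side"]: print(cam,[(round(x["conf"],2),np.round(np.array(x["at"])*[560,420])) for x in robot.tip_of(q,cam)])
E
```

```text
from [0.4288 0.1094 0.1968] to [0.43   0.1095 0.0425] | shift units (old axes) [-0.038  0.008  3.856] (new axes) [-0.029  0.004  3.856] | rot units [-0.0002 -0.0004  0.0006] deg [-0.07 -0.14  0.22]
scene [(0.76, array([232., 246.])), (0.5, array([247., 273.])), (0.42, array([221., 263.]))]
side [(0.53, array([267., 263.])), (0.47, array([299., 306.])), (0.33, array([326., 193.]))]
```

View pics/m7.png

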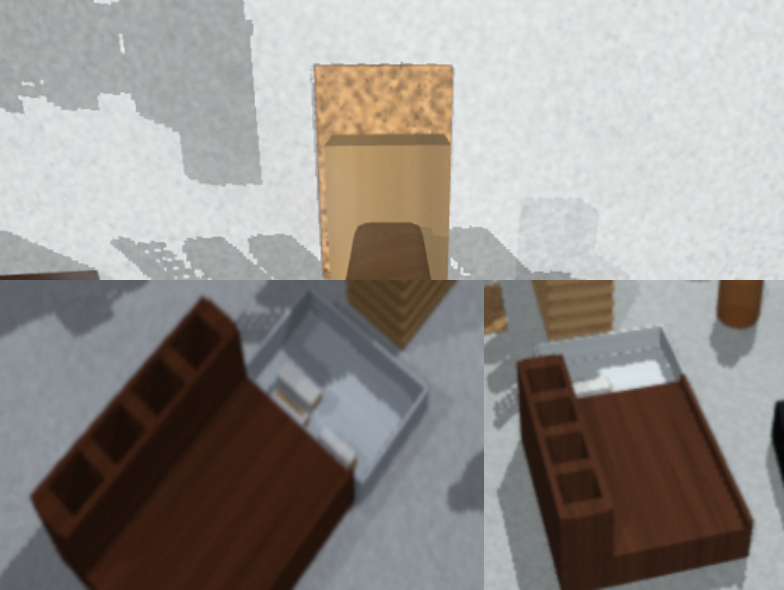

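The block hovers over the mat, whose -x corners are at (224,106) and (324,106) in wrist pixels. Three chips show in the tin and the shelf is empty. First I'll check the mat position once more.

```bash
python3 - <<'E'
from h import *
np.set_printoptions(precision=4,suppress=True)
s=robot.observe();c=robot.read_camera("wrist");T=T_of(c,s);p=s["position"];M=R.from_quat(s["orientation"]).as_matrix()
a,b=onz(c,T,224.3,106.4,.004),onz(c,T,323.6,106.4,.004);print(a,b,"mat centre~",(a+b)/2+[.075,0,0])
z=p[2]-.0375+.024
q=[onz(c,T,u,163.6,z) for u in(235.7,321.4)]; print(q,"block centre~",np.mean(q,0)+[.054,0,0]); plan([.430,.1095,.0425],Rt(89))
E
```

```text
[0.3557 0.0631 0.004 ] [0.3573 0.1522 0.004 ] mat centre~ [0.4315 0.1077 0.004 ]
[array([0.3767, 0.0922, 0.1843]), array([0.3773, 0.1298, 0.1843])] block centre~ [0.431  0.111  0.1843]
from [0.43   0.1084 0.1979] to [0.43   0.1095 0.0425] | shift units (old axes) [0.001 0.027 3.884] (new axes) [0.001 0.026 3.884] | rot units [-0. -0.  0.] deg [-0.01 -0.    0.01]
```

Request:
step_arm:
  rows:
    - {"offset":[0,-0.04,0.5],"rotation":[0,0,0],"hand":-1}
    - {"offset":[0,0,0.7],"rotation":[0,0,0],"hand":-1}
    - {"offset":[0,0,0.7],"rotation":[0,0,0],"hand":-1}
    - {"offset":[0,0,0.7],"rotation":[0,0,0],"hand":-1}
    - {"offset":[0,0,0.6],"rotation":[0,0,0],"hand":-1}
    - {"offset":[0,0,0.4],"rotation":[0,0,0],"hand":-1}
    - {"offset":[0,0,0.2],"rotation":[0,0,0],"hand":-1}
    - {"offset":[0,0,0.07],"rotation":[0,0,0],"hand":-1}
    - {"offset":[0,0,0],"rotation":[0,0,0],"hand":-1}
    - {"offset":[0,0,0],"rotation":[0,0,0],"hand":-1}
    - {"offset":[0,0,0],"rotation":[0,0,0],"hand":-1}

```text
time_s: 16.82
position: [0.4314, 0.1079, 0.0445]
orientation: [0.008, 1.0, 0.0, 0.001]
contact_force: [-0.8, 0.5, -2.0]
finger_gap: 0.0219
grasp_force: 34.9
```

Request:
step_arm:
  rows:
    - {"offset":[0,0,0.04],"rotation":[0,0,0],"hand":-1}
    - {"offset":[0,0,0.02],"rotation":[0,0,0],"hand":-1}
    - {"offset":[0,0,0],"rotation":[0,0,0],"hand":-1}
    - {"offset":[0,0,0],"rotation":[0,0,0],"hand":-1}

```text
time_s: 17.15
position: [0.4307, 0.108, 0.0414]
orientation: [0.008, 1.0, 0.0, 0.001]
contact_force: [1.1, 0.7, -0.1]
finger_gap: 0.0215
grasp_force: 34.9
```

Request:
step_arm:
  rows:
    - {"offset":[0,0,0],"rotation":[0,0,0],"hand":1}
    - {"offset":[0,0,0],"rotation":[0,0,0],"hand":1}
    - {"offset":[0,0,0],"rotation":[0,0,0],"hand":1}
    - {"offset":[0,0,0],"rotation":[0,0,0],"hand":1}
    - {"offset":[0,0,0],"rotation":[0,0,0],"hand":1}
    - {"offset":[0,0,0],"rotation":[0,0,0],"hand":1}
    - {"offset":[0,0,-0.3],"rotation":[0,0,0],"hand":1}
    - {"offset":[0,0,-0.7],"rotation":[0,0,0],"hand":1}
    - {"offset":[0,0,-0.8],"rotation":[0,0,0],"hand":1}
    - {"offset":[0,0,-0.8],"rotation":[0,0,0],"hand":1}
    - {"offset":[0,0,-0.8],"rotation":[0,0,0],"hand":1}
    - {"offset":[0,0,-0.8],"rotation":[0,0,0],"hand":1}
    - {"offset":[0,0,-0.8],"rotation":[0,0,0],"hand":1}
    - {"offset":[-0.2,-0.4,-0.8],"rotation":[0,0,0],"hand":1}
    - {"offset":[-0.6,-0.7,-0.4],"rotation":[0,0,0],"hand":1}
    - {"offset":[-0.7,-0.7,0],"rotation":[0,0,0],"hand":1}
    - {"offset":[-0.7,-0.7,0],"rotation":[0,0,0],"hand":1}
    - {"offset":[-0.7,-0.7,0],"rotation":[0,0,0],"hand":1}
    - {"offset":[-0.7,-0.7,0],"rotation":[0,0,0],"hand":1}
    - {"offset":[0,0,0],"rotation":[0,0,0],"hand":1}

```text
time_s: 18.82
position: [0.575, -0.0552, 0.2876]
orientation: [0.01, 1.0, -0.001, 0.0]
contact_force: [-0.2, 0.2, -0.4]
finger_gap: 0.0877
grasp_force: 0.0
```

```bash
python3 - <<'E'
from h import *
np.set_printoptions(precision=4,suppress=True)
s=robot.observe();c=save("wrist","pics/w8.png");T=T_of(c,s);print(s["position"])
g=cv2.imread("pics/w8.png"); u=proj(c,T,[.60,-.055,.01])[0].astype(int); print(u)
for q in ["chip0"]: print([(round(x["conf"],2),np.round(np.array(x["at"])*[560,420])) for x in robot.tip_of(q,"wrist")])
x0=max(u[0]-130,0);y0=max(u[1]-110,0);print(x0,y0)
cv2.imwrite("pics/w8c.png",cv2.resize(g[y0:y0+200,x0:x0+260],None,fx=3,fy=3,interpolation=cv2.INTER_CUBIC)[:600])
E
```

```text
[ 0.575  -0.0552  0.2876]
[277 189]
[(0.75, array([249., 220.])), (0.69, array([259., 169.])), (0.52, array([266., 166.]))]
147 79
```

View pics/w8c.png

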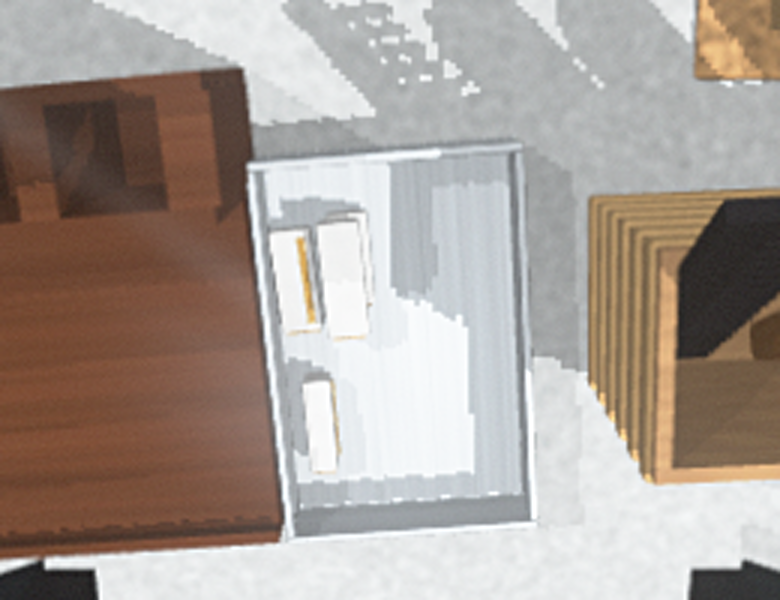

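The close view of the tin shows chips at (295,280) and (322,425), and at (345,275) two chips stacked, the lower one's edge showing at (367,260). So all four are in the tin and the shelf is bare. Next I'll measure the brushes from two wrist positions.

Request:
step_arm:
  rows:
    - {"offset":[0,0.5,-0.4],"rotation":[0,0,0],"hand":1}
    - {"offset":[0,0.8,-0.5],"rotation":[0,0,0],"hand":1}
    - {"offset":[0,0.8,-0.4],"rotation":[0,0,0],"hand":1}
    - {"offset":[0,0.8,0],"rotation":[0,0,0],"hand":1}
    - {"offset":[0,0.8,0],"rotation":[0,0,-0.003],"hand":1}
    - {"offset":[0,0.3,0],"rotation":[0,0,0],"hand":1}
    - {"offset":[0,0,0],"rotation":[0,0,0],"hand":1}
    - {"offset":[0,0,0],"rotation":[0,0,0],"hand":1}

```text
time_s: 19.58
position: [0.5726, 0.1102, 0.3405]
orientation: [-0.003, 1.0, -0.0, -0.0]
contact_force: [0.6, 0.7, -0.2]
finger_gap: 0.0882
grasp_force: 0.0
```

```bash
python3 - <<'E'
from h import *
c=robot.read_camera("wrist");s=robot.observe();cv2.imwrite("pics/v1.png",c["image"][:,:,::-1]);np.savez("v1.npz",T=T_of(c,s));print(s["position"])
E
```

```text
[0.57292091 0.10925023 0.34053491]
```

Request:
step_arm:
  rows:
    - {"offset":[0,0.5,0],"rotation":[0,0,0],"hand":1}
    - {"offset":[0,0.8,0],"rotation":[0,0,0],"hand":1}
    - {"offset":[0,0.8,0],"rotation":[0,0,0],"hand":1}
    - {"offset":[0,0.8,0],"rotation":[0,0,0],"hand":1}
    - {"offset":[0,0.3,0],"rotation":[0,0,0],"hand":1}
    - {"offset":[0,0,0],"rotation":[0,0,0],"hand":1}
    - {"offset":[0,0,0],"rotation":[0,0,0],"hand":1}

```text
time_s: 20.22
position: [0.5734, 0.2362, 0.3403]
orientation: [-0.002, 1.0, -0.001, -0.0]
contact_force: [-0.3, -0.6, 0.1]
finger_gap: 0.088
grasp_force: 0.0
```

```bash
python3 - <<'E'
from h import *
c=robot.read_camera("wrist");s=robot.observe();cv2.imwrite("pics/v2.png",c["image"][:,:,::-1]);np.savez("v2.npz",T=T_of(c,s));print(s["position"])
a,b=cv2.imread("pics/v1.png"),cv2.imread("pics/v2.png")
cv2.imwrite("pics/v12.png",cv2.resize(np.vstack([a[70:280],b[70:280]]),(800,600)))
E
```

```text
[0.57345615 0.23574043 0.34046123]
```

View pics/v12.png

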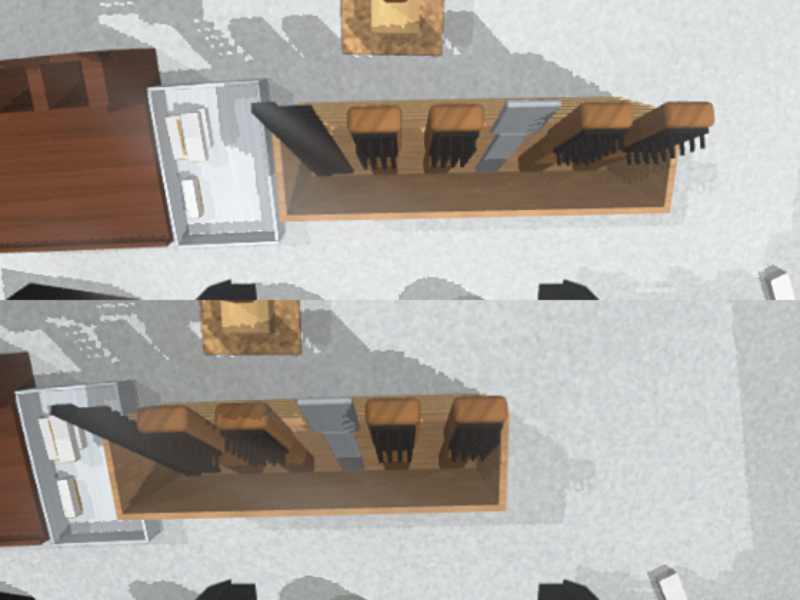

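The two views, mosaicked, show in order from -y: comb, brush A (376,122), brush B (457,122), shoehorn (520,120), brush C (607,118) and brush D (690,117). Bristles face +x. The back-top edges are at about row 106 in the first view and row 402 in the second.

```bash
python3 - <<'E'
from h import *
np.set_printoptions(precision=4,suppress=True)
c=robot.read_camera("wrist")
T1,T2=np.load("v1.npz")["T"],np.load("v2.npz")["T"]
m1=lambda u,v:(u*.7,70+v*.7); m2=lambda u,v:(u*.7,70+(v-300)*.7)
B={"A":((352,107),(400,108),(140,408),(187,407)),"B":((432,106),(482,106),(219,404),(266,405)),"C":((584,104),(632,104),(369,400),(419,399)),"D":((665,104),(713,103),(455,398),(506,398))}
for k,(a,b,d,e) in B.items():
    L=tri([ray(c,T1,*m1(*a)),ray(c,T2,*m2(*d))]);Rr=tri([ray(c,T1,*m1(*b)),ray(c,T2,*m2(*e))])
    print(k,L,Rr,"mid",(L+Rr)/2,np.linalg.norm(L-Rr))
# caddy rim: v1 inner/outer corners
for n,a,d in [("+x+y",(668,212),(506,510)),("+x-y",(287,219),(121,516)),]:
    print(n,tri([ray(c,T1,*m1(*a)),ray(c,T2,*m2(*d))]))
print("comb top",tri([ray(c,T1,*m1(254,104)),ray(c,T2,*m2(53,406))]))
print("handle foot A", onz(c,T1,*m1(371,170),.01))
E
```

```text
A [0.53   0.0844 0.1801] [0.5304 0.1123 0.1778] mid [0.5302 0.0983 0.179 ] 0.028035494858374383
B [0.5293 0.1312 0.1757] [0.5292 0.1602 0.1788] mid [0.5293 0.1457 0.1772] 0.029224544414250736
C [0.5269 0.2207 0.1786] [0.5263 0.2498 0.1788] mid [0.5266 0.2353 0.1787] 0.029088067535042544
D [0.5259 0.2709 0.1776] [0.525  0.3005 0.179 ] mid [0.5254 0.2857 0.1783] 0.029680209713375327
+x+y [0.6152 0.3191 0.1143]
+x-y [0.6175 0.0301 0.1251]
comb top [0.5285 0.0257 0.1752]
handle foot A [0.6095 0.0864 0.01  ]
```

```bash
cat >> h.py <<'E'
def brush_pose(y,dep=.044,back=0,th=24.4,yaw=1.5):
    "TCP pose to grip the brush whose back-top edge centre lies at y; back = retreat along tool"
    top=np.array([.5278-.026*(y-.191),y,.1785]); M=Rt(yaw,-th)
    return top+(dep-back)*M[:,2]+.014*M[:,1],M
E
python3 - <<'E'
from h import *
np.set_printoptions(precision=4,suppress=True)
c=robot.read_camera("wrist");s=robot.observe();T=T_of(c,s)
for a in robot.tip_of("brush0","wrist"): print(round(a["conf"],2),np.array(a["at"])*[560,420],onz(c,T,a["at"][0]*560,a["at"][1]*420,.01))
p,M=brush_pose(.2857,back=.1); print(p,M); plan(p,M); print(brush_pose(.2857)[0])
plan([.52,.2857,.34],Rt(1.5)); plan(p,M,np.array([.52,.2857,.34]),Rt(1.5))
E
```

```text
0.97 [176.68  185.892] [0.6059 0.1011 0.01  ]
0.96 [315.    183.792] [0.6031 0.2866 0.01  ]
0.76 [275.128 184.212] [0.6038 0.2334 0.01  ]
0.7 [212.296 187.32 ] [0.608  0.1492 0.01  ]
0.67 [177.52   46.284] [0.4311 0.1148 0.01  ]
0.36 [228.312 165.816] [0.579  0.1718 0.01  ]
[0.515  0.2854 0.2353] [[-0.0262  0.9104  0.413 ]
 [ 0.9997  0.0238  0.0108]
 [ 0.      0.4131 -0.9107]]
from [0.5736 0.2357 0.3408] to [0.515  0.2854 0.2353] | shift units (old axes) [1.465 1.246 2.638] (new axes) [ 1.281 -2.395  1.811] | rot units [-0.0537 -0.0522  0.242 ] deg [-19.33 -18.8   87.12]
[0.5563 0.2865 0.1442]
from [0.5736 0.2357 0.3408] to [0.52   0.2857 0.34  ] | shift units (old axes) [1.338 1.251 0.02 ] (new axes) [ 1.285 -1.307  0.021] | rot units [-0.0001  0.0001  0.246 ] deg [-0.02  0.03 88.57]
from [0.52   0.2857 0.34  ] to [0.515  0.2854 0.2353] | shift units (old axes) [-0.003 -0.126  2.618] (new axes) [-0.003 -1.196  2.332] | rot units [-0.0678 -0.     -0.    ] deg [-24.4  -0.   -0. ]
```

Request:
step_arm:
  rows:
    - {"offset":[0.67,0.63,0],"rotation":[0,0,0],"hand":1}
    - {"offset":[0.67,0.62,0],"rotation":[0,0,0],"hand":1}
    - {"offset":[0,0,0],"rotation":[0,0,0.019],"hand":1}
    - {"offset":[0,0,0],"rotation":[0,0,0.019],"hand":1}
    - {"offset":[0,0,0],"rotation":[0,0,0.019],"hand":1}
    - {"offset":[0,0,0],"rotation":[0,0,0.019],"hand":1}
    - {"offset":[0,0,0],"rotation":[0,0,0.019],"hand":1}
    - {"offset":[0,0,0],"rotation":[0,0,0.019],"hand":1}
    - {"offset":[0,0,0],"rotation":[0,0,0.019],"hand":1}
    - {"offset":[0,0,0],"rotation":[0,0,0.019],"hand":1}
    - {"offset":[0,0,0],"rotation":[0,0,0.019],"hand":1}
    - {"offset":[0,0,0],"rotation":[0,0,0.019],"hand":1}
    - {"offset":[0,0,0],"rotation":[0,0,0.019],"hand":1}
    - {"offset":[0,0,0],"rotation":[0,0,0.019],"hand":1}
    - {"offset":[0,0,0],"rotation":[0,0,0.018],"hand":1}
    - {"offset":[0,0,0],"rotation":[-0.017,0,0],"hand":1}
    - {"offset":[0,0,0],"rotation":[-0.017,0,0],"hand":1}
    - {"offset":[0,0,0],"rotation":[-0.017,0,0],"hand":1}
    - {"offset":[0,0,0],"rotation":[-0.0168,0,0],"hand":1}

```text
time_s: 22.0
position: [0.5204, 0.2862, 0.342]
orientation: [0.681, 0.7, 0.154, 0.149]
contact_force: [0.4, -0.4, -0.2]
finger_gap: 0.0881
grasp_force: 0.0
```

```bash
python3 -c "
from h import *
print(robot.observe()['joints']); plan(*brush_pose(.2857,back=.07)); plan(*brush_pose(.2857))"
```

```text
[ 0.58838949 -0.16759392  1.92366594 -0.26259115  1.02795602  0.65745029]
from [0.5204 0.2862 0.342 ] to [0.5273 0.2858 0.208 ] | shift units (old axes) [-0.021 -1.248  3.115] (new axes) [-0.017 -1.227  3.123] | rot units [ 0.0011 -0.0002 -0.    ] deg [ 0.38 -0.08 -0.  ]
from [0.5204 0.2862 0.342 ] to [0.5563 0.2865 0.1442] | shift units (old axes) [-0.024 -1.26   4.865] (new axes) [-0.017 -1.227  4.873] | rot units [ 0.0011 -0.0002 -0.    ] deg [ 0.38 -0.08 -0.  ]
```

Request:
step_arm:
  rows:
    - {"offset":[0,-0.41,0.4],"rotation":[0,0,0],"hand":1}
    - {"offset":[0,-0.41,0.6],"rotation":[0,0,0],"hand":1}
    - {"offset":[-0.01,-0.41,0.6],"rotation":[0,0,0],"hand":1}
    - {"offset":[-0.01,0,0.6],"rotation":[0,0,0],"hand":1}
    - {"offset":[0,0,0.6],"rotation":[0,0,0],"hand":1}
    - {"offset":[0,0,0.5],"rotation":[0,0,0],"hand":1}
    - {"offset":[0,0,0.5],"rotation":[0,0,0],"hand":1}
    - {"offset":[0,0,0.5],"rotation":[0,0,0],"hand":1}
    - {"offset":[0,0,0.4],"rotation":[0,0,0],"hand":1}
    - {"offset":[0,0,0.17],"rotation":[0,0,0],"hand":1}
    - {"offset":[0,0,0],"rotation":[0,0,0],"hand":1}
  grip_force: 25

```text
time_s: 22.92
position: [0.5548, 0.2858, 0.141]
orientation: [0.682, 0.701, 0.15, 0.147]
contact_force: [-0.1, 0.8, -0.5]
finger_gap: 0.0882
grasp_force: 0.0
```

Request:
step_arm:
  rows:
    - {"offset":[0,0,0],"rotation":[0,0,0],"hand":-1}
    - {"offset":[0,0,0],"rotation":[0,0,0],"hand":-1}
    - {"offset":[0,0,0],"rotation":[0,0,0],"hand":-1}
    - {"offset":[0,0,0],"rotation":[0,0,0],"hand":-1}
    - {"offset":[0,0,0],"rotation":[0,0,0],"hand":-1}
    - {"offset":[0,0,0],"rotation":[0,0,0],"hand":-1}
    - {"offset":[0,0,0],"rotation":[0,0,0],"hand":-1}
    - {"offset":[0,0,0],"rotation":[0,0,0],"hand":-1}
    - {"offset":[0,0,0],"rotation":[0,0,0],"hand":-1}
    - {"offset":[0,0,0],"rotation":[0,0,0],"hand":-1}
    - {"offset":[0,0,0],"rotation":[0,0,0],"hand":-1}

```text
time_s: 23.83
position: [0.5539, 0.2872, 0.1421]
orientation: [0.682, 0.701, 0.15, 0.147]
contact_force: [-5.1, 0.6, 2.4]
finger_gap: 0.0286
grasp_force: 24.6
```

Request:
step_arm:
  rows:
    - {"offset":[0,0,-0.2],"rotation":[0,0,0],"hand":-1}
    - {"offset":[0,0,-0.4],"rotation":[0,0,0],"hand":-1}
    - {"offset":[0,0,-0.4],"rotation":[0,0,0],"hand":-1}
    - {"offset":[0,0,-0.4],"rotation":[0,0,0],"hand":-1}
    - {"offset":[0,0,-0.4],"rotation":[0,0,0],"hand":-1}
    - {"offset":[0,0,-0.4],"rotation":[0,0,0],"hand":-1}
    - {"offset":[0,0,-0.5],"rotation":[0,0,0],"hand":-1}
    - {"offset":[0,0,-0.5],"rotation":[0,0,0],"hand":-1}
    - {"offset":[0,0,-0.5],"rotation":[0,0,0],"hand":-1}
    - {"offset":[0,0,-0.5],"rotation":[0,0,0],"hand":-1}
    - {"offset":[0,0,-0.5],"rotation":[0,0,0],"hand":-1}
    - {"offset":[0,0,-0.5],"rotation":[0,0,0],"hand":-1}
    - {"offset":[0,0,-0.3],"rotation":[0,0,0],"hand":-1}
    - {"offset":[0,0,0],"rotation":[0.017,0,0],"hand":-1}
    - {"offset":[0,0,0],"rotation":[0.017,0,0],"hand":-1}
    - {"offset":[0,0,0],"rotation":[0.017,0,0],"hand":-1}
    - {"offset":[0,0,0],"rotation":[0.0165,0,0],"hand":-1}
    - {"offset":[0,0,0],"rotation":[0,0,0],"hand":-1}

```text
time_s: 25.33
position: [0.4672, 0.2847, 0.3424]
orientation: [0.698, 0.716, -0.001, -0.0]
contact_force: [1.2, 0.1, -1.2]
finger_gap: 0.0283
grasp_force: 25.0
```

```bash
cat >> h.py <<'E'
EX=np.array([.9986,.0523]); CELL=np.array([[.5288,-.2763],[.5264,-.2304],[.524,-.1844],[.5215,-.1385]])
def cell_pose(i,z,off=.006): return np.array([*(CELL[i]+off*EX),z]),Rt(3)
E
python3 -c "
from h import *
s=robot.observe();print(s['position'],s['finger_gap'],s['contact_force'],s['joints']); plan(*cell_pose(0,.36))"
```

```text
[0.46718934 0.2847259  0.34240412] 0.028266393131512295 [ 1.19821433  0.10421939 -1.19065868] [ 5.01892330e-01 -2.60281515e-02  1.73781165e+00 -1.37188244e-04
  1.43130882e+00  4.75795346e-01]
from [0.4672 0.2847 0.3424] to [ 0.5348 -0.276   0.36  ] | shift units (old axes) [-14.058   1.323  -0.43 ] (new axes) [-14.087   0.954  -0.44 ] | rot units [-0.0002  0.0001 -0.0042] deg [-0.07  0.05 -1.5 ]
```

Request:
step_arm:
  rows:
    - {"offset":[0,0,-0.44],"rotation":[0,0,-0.0042],"hand":-1}
    - {"offset":[-0.5,0,0],"rotation":[0,0,0],"hand":-1}
    - {"offset":[-0.8,0,0],"rotation":[0,0,0],"hand":-1}
    - {"offset":[-0.8,0,0],"rotation":[0,0,0],"hand":-1}
    - {"offset":[-0.8,0,0],"rotation":[0,0,0],"hand":-1}
    - {"offset":[-0.8,0,0],"rotation":[0,0,0],"hand":-1}
    - {"offset":[-0.8,0,0],"rotation":[0,0,0],"hand":-1}
    - {"offset":[-0.8,0,0],"rotation":[0,0,0],"hand":-1}
    - {"offset":[-0.8,0,0],"rotation":[0,0,0],"hand":-1}
    - {"offset":[-0.8,0,0],"rotation":[0,0,0],"hand":-1}
    - {"offset":[-0.8,0.1,0],"rotation":[0,0,0],"hand":-1}
    - {"offset":[-0.8,0.1,0],"rotation":[0,0,0],"hand":-1}
    - {"offset":[-0.8,0.15,0],"rotation":[0,0,0],"hand":-1}
    - {"offset":[-0.8,0.15,0],"rotation":[0,0,0],"hand":-1}
    - {"offset":[-0.8,0.15,0],"rotation":[0,0,0],"hand":-1}
    - {"offset":[-0.8,0.15,0],"rotation":[0,0,0],"hand":-1}
    - {"offset":[-0.8,0.15,0],"rotation":[0,0,0],"hand":-1}
    - {"offset":[-0.8,0,0],"rotation":[0,0,0],"hand":-1}
    - {"offset":[-0.7,0,0],"rotation":[0,0,0],"hand":-1}
    - {"offset":[-0.09,0,0],"rotation":[0,0,0],"hand":-1}

```text
time_s: 27.0
position: [0.5326, -0.2797, 0.3602]
orientation: [0.689, 0.725, -0.001, 0.002]
contact_force: [0.4, 0.5, -1.5]
finger_gap: 0.0278
grasp_force: 25.0
```

Request:
step_arm:
  rows:
    - {"offset":[0,0,0.3],"rotation":[0,0,0],"hand":-1}
    - {"offset":[0,0,0.6],"rotation":[0,0,0],"hand":-1}
    - {"offset":[0,0,0.6],"rotation":[0,0,0],"hand":-1}
    - {"offset":[0,0,0.5],"rotation":[0,0,0],"hand":-1}
    - {"offset":[0,0,0],"rotation":[0,0,0],"hand":-1}
    - {"offset":[0,0,0],"rotation":[0,0,0],"hand":-1}

```text
time_s: 27.5
position: [0.5322, -0.2737, 0.2791]
orientation: [0.687, 0.727, 0.0, -0.001]
contact_force: [0.8, 0.2, -0.8]
finger_gap: 0.0282
grasp_force: 25.0
```

```bash
python3 - <<'E'
from h import *
np.set_printoptions(precision=4,suppress=True)
s=robot.observe();print(s["position"],s["finger_gap"]); plan(*cell_pose(0,.162))
for cam in ["scene","side"]:
    c=save(cam,f"pics/{cam}9.png")
g=cv2.imread("pics/scene9.png")[90:320,80:300];d=cv2.imread("pics/side9.png")[110:370,200:400]
cv2.imwrite("pics/m9.png",np.hstack([cv2.resize(g,(420,440)),cv2.resize(d,(340,440))]))
E
```

```text
[ 0.5322 -0.2737  0.2791] 0.028240271574594963
from [ 0.5322 -0.2737  0.2791] to [ 0.5348 -0.276   0.162 ] | shift units (old axes) [-0.066  0.065  2.928] (new axes) [-0.061  0.063  2.929] | rot units [-0.0002 -0.0003  0.0006] deg [-0.06 -0.1   0.21]
```

View pics/m9.png

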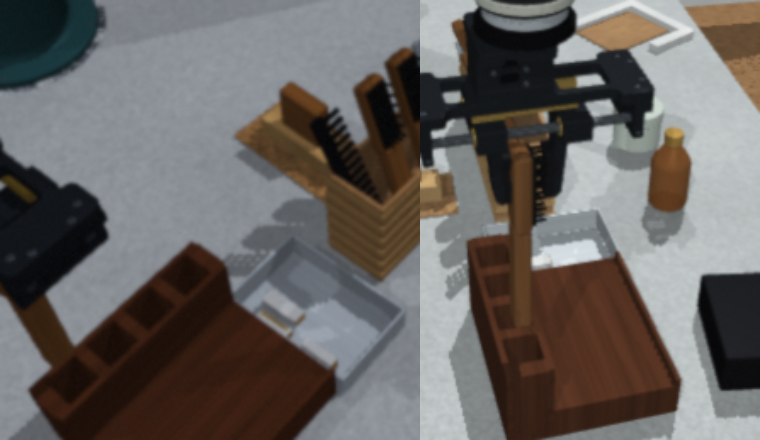

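The brush hangs vertical above cell 0. Its foot is at about (62,362) in the scene crop and (521,325) in the side crop. I'll check the foot against the expected position.

```bash
python3 - <<'E'
from h import *
s=robot.observe();p=s["position"]; M=R.from_quat(s["orientation"]).as_matrix()
b=p-.006*M[:,1]+M[:,2]*.146; print(b)
a,d=robot.read_camera("scene"),robot.read_camera("side")
u=(62*220/420+80,365*230/440+90);w=(101*200/340+200,326*260/440+110)
print("exp",proj(a,T_of(a),b),proj(d,T_of(d),b),"seen",u,w, "tri",tri([ray(a,T_of(a),*u),ray(d,T_of(d),*w)]))
plan(*cell_pose(0,.162))
E
```

```text
[ 0.52836825 -0.27551664  0.13635446]
exp [[113.04510989 275.05725645]] [[260.15613251 298.41495616]] seen (112.47619047619048, 280.7954545454545) (259.4117647058824, 302.6363636363636) tri [ 0.52842799 -0.27952473  0.12841624]
from [ 0.5343 -0.2757  0.2833] to [ 0.5348 -0.276   0.162 ] | shift units (old axes) [-2.000e-03 -3.000e-03  3.032e+00] (new axes) [-0.008  0.013  3.032] | rot units [0.0008 0.0003 0.0005] deg [0.29 0.12 0.17]
```

Request:
step_arm:
  rows:
    - {"offset":[0,0,0.25],"rotation":[0,0,0],"hand":-1}
    - {"offset":[0,0,0.25],"rotation":[0,0,0],"hand":-1}
    - {"offset":[0,0,0.25],"rotation":[0,0,0],"hand":-1}
    - {"offset":[0,0,0.25],"rotation":[0,0,0],"hand":-1}
    - {"offset":[0,0,0.3],"rotation":[0,0,0],"hand":-1}
    - {"offset":[0,0,0.3],"rotation":[0,0,0],"hand":-1}
    - {"offset":[0,0,0.3],"rotation":[0,0,0],"hand":-1}
    - {"offset":[0,0,0.3],"rotation":[0,0,0],"hand":-1}
    - {"offset":[0,0,0.3],"rotation":[0,0,0],"hand":-1}
    - {"offset":[0,0,0.3],"rotation":[0,0,0],"hand":-1}
    - {"offset":[0,0,0.1],"rotation":[0,0,0],"hand":-1}
    - {"offset":[0,0,0],"rotation":[0,0,0],"hand":-1}
    - {"offset":[0,0,0],"rotation":[0,0,0],"hand":-1}

```text
time_s: 28.78
position: [0.5335, -0.2757, 0.1649]
orientation: [0.688, 0.726, 0.001, 0.001]
contact_force: [0.1, -0.3, -0.3]
finger_gap: 0.0278
grasp_force: 25.0
```

Request:
step_arm:
  rows:
    - {"offset":[0,0,0.08],"rotation":[0,0,0],"hand":-1}
    - {"offset":[0,0,0],"rotation":[0,0,0],"hand":-1}
    - {"offset":[0,0,0],"rotation":[0,0,0],"hand":1}
    - {"offset":[0,0,0],"rotation":[0,0,0],"hand":1}
    - {"offset":[0,0,0],"rotation":[0,0,0],"hand":1}
    - {"offset":[0,0,0],"rotation":[0,0,0],"hand":1}
    - {"offset":[0,0,0],"rotation":[0,0,0],"hand":1}
    - {"offset":[0,0,0],"rotation":[0,0,0],"hand":1}
    - {"offset":[0,0,-0.4],"rotation":[0,0,0],"hand":1}
    - {"offset":[0,0,-0.7],"rotation":[0,0,0],"hand":1}
    - {"offset":[0,0,-0.8],"rotation":[0,0,0],"hand":1}
    - {"offset":[0,0,-0.8],"rotation":[0,0,0],"hand":1}
    - {"offset":[0,0,-0.8],"rotation":[0,0,0],"hand":1}
    - {"offset":[0,0,-0.5],"rotation":[0,0,0],"hand":1}

```text
time_s: 29.95
position: [0.5341, -0.2762, 0.3261]
orientation: [0.688, 0.726, 0.001, 0.003]
contact_force: [0.2, -0.8, -0.0]
finger_gap: 0.0883
grasp_force: 0.0
```

```bash
cat >> h.py <<'E'
def tip_tri(q,k=4):
    "origins of q seen by scene and side, matched by ray distance"
    a,d=robot.read_camera("scene"),robot.read_camera("side"); out=[]
    for x in robot.tip_of(q,"scene")[:k]:
        for y in robot.tip_of(q,"side")[:k]:
            r=[ray(a,T_of(a),x["at"][0]*560,x["at"][1]*420),ray(d,T_of(d),y["at"][0]*560,y["at"][1]*420)]
            P=tri(r); e=sum(np.linalg.norm(np.cross(P-o,v)) for o,v in r)
            if e<.012: out.append((round(x["conf"],2),round(y["conf"],2),np.round(P,3),round(e,4)))
    return out
E
python3 - <<'E'
from h import *
s=robot.observe();print(s["position"],s["finger_gap"],s["time_s"]); print(tip_tri("brush0",6)); print(tip_tri("block",3))
p,M=brush_pose(.2353,back=.1);plan(p,M);U=np.array([.515,.235,.36]);plan(U,Rt(1.5));plan(*brush_pose(.2353),U,Rt(1.5))
E
```

```text
[ 0.53409187 -0.27619445  0.32605919] 0.08825868098229943 29.95
[]
[(0.69, 0.71, array([ 0.427,  0.112, -0.002]), np.float64(0.0089))]
from [ 0.5323 -0.2752  0.3192] to [0.5163 0.235  0.2353] | shift units (old axes) [12.753  0.301  2.125] (new axes) [12.761 -0.927  1.883] | rot units [-0.068  -0.0013  0.0044] deg [-24.49  -0.47   1.58]
from [ 0.5323 -0.2752  0.3192] to [0.515 0.235 0.36 ] | shift units (old axes) [12.761  0.264 -0.993] (new axes) [12.761 -0.098 -1.02 ] | rot units [-0.0003 -0.0003  0.0045] deg [-0.1  -0.12  1.63]
from [0.515 0.235 0.36 ] to [0.5576 0.2361 0.1442] | shift units (old axes) [-0.     1.064  5.395] (new axes) [-0.    -1.259  5.353] | rot units [-0.0678 -0.     -0.    ] deg [-24.4  -0.   -0. ]
```

Request:
step_arm:
  rows:
    - {"offset":[0.5,0.02,-0.3],"rotation":[0,0,0],"hand":1}
    - {"offset":[0.83,0.02,-0.3],"rotation":[0,0,0],"hand":1}
    - {"offset":[0.83,0.02,-0.2],"rotation":[0,0,0],"hand":1}
    - {"offset":[0.83,0.02,-0.2],"rotation":[0,0,0],"hand":1}
    - {"offset":[0.83,0.02,0],"rotation":[0,0,0],"hand":1}
    - {"offset":[0.83,0.02,0],"rotation":[0,0,0],"hand":1}
    - {"offset":[0.83,0.02,0],"rotation":[0,0,0],"hand":1}
    - {"offset":[0.83,0.02,0],"rotation":[0,0,0],"hand":1}
    - {"offset":[0.83,0.02,0],"rotation":[0,0,0],"hand":1}
    - {"offset":[0.83,0.02,0],"rotation":[0,0,0],"hand":1}
    - {"offset":[0.83,0.02,0],"rotation":[0,0,0],"hand":1}
    - {"offset":[0.83,0.02,0],"rotation":[0,0,0],"hand":1}
    - {"offset":[0.83,0.02,0],"rotation":[0,0,0],"hand":1}
    - {"offset":[0.83,0,0],"rotation":[0,0,0],"hand":1}
    - {"offset":[0.83,0,0],"rotation":[0,0,0],"hand":1}
    - {"offset":[0.64,0,0],"rotation":[0,0,0.0045],"hand":1}
    - {"offset":[0,0,0],"rotation":[-0.017,0,0],"hand":1}
    - {"offset":[0,0,0],"rotation":[-0.017,0,0],"hand":1}
    - {"offset":[0,0,0],"rotation":[-0.017,0,0],"hand":1}
    - {"offset":[0,0,0],"rotation":[-0.0168,0,0],"hand":1}

```text
time_s: 32.02
position: [0.5155, 0.2349, 0.3606]
orientation: [0.681, 0.7, 0.153, 0.149]
contact_force: [0.1, -0.5, -1.0]
finger_gap: 0.0883
grasp_force: 0.0
```

```bash
cat >> h.py <<'E'
def tops(cells):
    for cam in ("scene","side"):
        c=robot.read_camera(cam)
        bx=[(round(x["conf"],2),np.round(np.array(x["box"])*[560,420,560,420])) for x in robot.find_in("brush0",cam)]
        print(cam,[(x[0],"left %d right %d top %d bot %d"%(x[1][0]-x[1][2]/2,x[1][0]+x[1][2]/2,x[1][1]-x[1][3]/2,x[1][1]+x[1][3]/2)) for x in bx])
        print(" expected top",[np.round(proj(c,T_of(c),[*CELL[i],.202])[0]) for i in cells])
E
python3 - <<'E'
from h import *
s=robot.observe();print(s["time_s"]);tops([0]);plan(*brush_pose(.2353))
E
```

```text
32.0167
scene [(0.82, 'left 309 right 336 top 90 bot 152'), (0.75, 'left 282 right 311 top 118 bot 177'), (0.73, 'left 94 right 127 top 249 bot 301'), (0.65, 'left 265 right 296 top 125 bot 192'), (0.39, 'left 93 right 254 top 212 bot 379')]
 expected top [array([101., 254.])]
side [(0.83, 'left 257 right 276 top 262 bot 325'), (0.8, 'left 218 right 254 top 122 bot 183'), (0.77, 'left 226 right 260 top 141 bot 195'), (0.57, 'left 224 right 257 top 150 bot 198'), (0.42, 'left 227 right 350 top 248 bot 372')]
 expected top [array([260., 267.])]
from [0.5146 0.2345 0.3607] to [0.5576 0.2361 0.1442] | shift units (old axes) [ 0.015 -1.249  5.374] (new axes) [ 0.012 -1.257  5.372] | rot units [-0.0002  0.      0.0002] deg [-0.09  0.01  0.08]
```

Request:
step_arm:
  rows:
    - {"offset":[0,-0.42,0.4],"rotation":[0,0,0],"hand":1}
    - {"offset":[0,-0.42,0.7],"rotation":[0,0,0],"hand":1}
    - {"offset":[0.01,-0.42,0.7],"rotation":[0,0,0],"hand":1}
    - {"offset":[0,0,0.7],"rotation":[0,0,0],"hand":1}
    - {"offset":[0,0,0.7],"rotation":[0,0,0],"hand":1}
    - {"offset":[0,0,0.6],"rotation":[0,0,0],"hand":1}
    - {"offset":[0,0,0.5],"rotation":[0,0,0],"hand":1}
    - {"offset":[0,0,0.5],"rotation":[0,0,0],"hand":1}
    - {"offset":[0,0,0.4],"rotation":[0,0,0],"hand":1}
    - {"offset":[0,0,0.16],"rotation":[0,0,0],"hand":1}
    - {"offset":[0,0,0],"rotation":[0,0,0],"hand":-1}
    - {"offset":[0,0,0],"rotation":[0,0,0],"hand":-1}
    - {"offset":[0,0,0],"rotation":[0,0,0],"hand":-1}
    - {"offset":[0,0,0],"rotation":[0,0,0],"hand":-1}
    - {"offset":[0,0,0],"rotation":[0,0,0],"hand":-1}
    - {"offset":[0,0,0],"rotation":[0,0,0],"hand":-1}
    - {"offset":[0,0,0],"rotation":[0,0,0],"hand":-1}
    - {"offset":[0,0,0],"rotation":[0,0,0],"hand":-1}
    - {"offset":[0,0,0],"rotation":[0,0,0],"hand":-1}
    - {"offset":[0,0,0],"rotation":[0,0,0],"hand":-1}

```text
time_s: 33.88
position: [0.5575, 0.2358, 0.1453]
orientation: [0.682, 0.7, 0.151, 0.147]
contact_force: [-6.3, 0.3, 4.0]
finger_gap: 0.0291
grasp_force: 25.7
```

Gripped. I'll pull it out along its axis and set it upright.

Request:
step_arm:
  rows:
    - {"offset":[0,0,-0.2],"rotation":[0,0,0],"hand":-1}
    - {"offset":[0,0,-0.4],"rotation":[0,0,0],"hand":-1}
    - {"offset":[0,0,-0.4],"rotation":[0,0,0],"hand":-1}
    - {"offset":[0,0,-0.4],"rotation":[0,0,0],"hand":-1}
    - {"offset":[0,0,-0.4],"rotation":[0,0,0],"hand":-1}
    - {"offset":[0,0,-0.4],"rotation":[0,0,0],"hand":-1}
    - {"offset":[0,0,-0.5],"rotation":[0,0,0],"hand":-1}
    - {"offset":[0,0,-0.5],"rotation":[0,0,0],"hand":-1}
    - {"offset":[0,0,-0.5],"rotation":[0,0,0],"hand":-1}
    - {"offset":[0,0,-0.5],"rotation":[0,0,0],"hand":-1}
    - {"offset":[0,0,-0.5],"rotation":[0,0,0],"hand":-1}
    - {"offset":[0,0,-0.5],"rotation":[0,0,0],"hand":-1}
    - {"offset":[0,0,-0.3],"rotation":[0,0,0],"hand":-1}
    - {"offset":[0,0,0],"rotation":[0.017,0,0],"hand":-1}
    - {"offset":[0,0,0],"rotation":[0.017,0,0],"hand":-1}
    - {"offset":[0,0,0],"rotation":[0.017,0,0],"hand":-1}
    - {"offset":[0,0,0],"rotation":[0.0168,0,0],"hand":-1}
    - {"offset":[0,0,0],"rotation":[0,0,-0.0042],"hand":-1}
    - {"offset":[0,0,0],"rotation":[0,0,0],"hand":-1}

```text
time_s: 35.47
position: [0.4688, 0.2334, 0.3449]
orientation: [0.688, 0.725, -0.0, 0.0]
contact_force: [-0.7, -0.1, -0.0]
finger_gap: 0.0282
grasp_force: 24.9
```

```bash
python3 -c "
from h import *
s=robot.observe();print(s['position'],s['finger_gap']); plan(*cell_pose(1,.37))"
```

```text
[0.4688409  0.23335122 0.34494375] 0.028187246181184032
from [0.4688 0.2334 0.3449] to [ 0.5324 -0.2301  0.37  ] | shift units (old axes) [-11.654   0.983  -0.615] (new axes) [-11.653   0.98   -0.626] | rot units [ 0.      0.0002 -0.    ] deg [ 0.02  0.05 -0.01]
```

Request:
step_arm:
  rows:
    - {"offset":[-0.25,0,-0.3],"rotation":[0,0,0],"hand":-1}
    - {"offset":[-0.8,0,-0.32],"rotation":[0,0,0],"hand":-1}
    - {"offset":[-0.8,0,0],"rotation":[0,0,0],"hand":-1}
    - {"offset":[-0.8,0,0],"rotation":[0,0,0],"hand":-1}
    - {"offset":[-0.8,0,0],"rotation":[0,0,0],"hand":-1}
    - {"offset":[-0.8,0,0],"rotation":[0,0,0],"hand":-1}
    - {"offset":[-0.8,0,0],"rotation":[0,0,0],"hand":-1}
    - {"offset":[-0.8,0.1,0],"rotation":[0,0,0],"hand":-1}
    - {"offset":[-0.8,0.1,0],"rotation":[0,0,0],"hand":-1}
    - {"offset":[-0.8,0.2,0],"rotation":[0,0,0],"hand":-1}
    - {"offset":[-0.8,0.2,0],"rotation":[0,0,0],"hand":-1}
    - {"offset":[-0.8,0.2,0],"rotation":[0,0,0],"hand":-1}
    - {"offset":[-0.8,0.18,0],"rotation":[0,0,0],"hand":-1}
    - {"offset":[-0.8,0,0],"rotation":[0,0,0],"hand":-1}
    - {"offset":[-0.7,0,0],"rotation":[0,0,0],"hand":-1}
    - {"offset":[-0.3,0,0],"rotation":[0,0,0],"hand":-1}
    - {"offset":[0,0,0.5],"rotation":[0,0,0],"hand":-1}
    - {"offset":[0,0,0.7],"rotation":[0,0,0],"hand":-1}
    - {"offset":[0,0,0.7],"rotation":[0,0,0],"hand":-1}
    - {"offset":[0,0,0],"rotation":[0,0,0],"hand":-1}

```text
time_s: 37.13
position: [0.5277, -0.2278, 0.2895]
orientation: [0.688, 0.726, -0.001, -0.004]
contact_force: [-0.2, 0.8, -2.3]
finger_gap: 0.028
grasp_force: 24.9
```

```bash
cat >> h.py <<'E'
def foot():
    s=robot.observe();p=s["position"]; M=R.from_quat(s["orientation"]).as_matrix(); b=p-.006*M[:,1]+M[:,2]*.146
    print("pose",p,"gap",s["finger_gap"],"t",s["time_s"],"foot exp",np.round(b,3))
    for cam in ("scene","side"):
        c=robot.read_camera(cam); print(cam,"exp",np.round(proj(c,T_of(c),b)[0]),"seen",[(round(x["conf"],2),np.round(np.array(x["at"])*[560,420])) for x in robot.tip_of("brush0",cam)])
E
python3 -c "
from h import *
foot(); plan(*cell_pose(1,.161))"
```

```text
pose [ 0.52770252 -0.22778702  0.2895103 ] gap 0.028038051883831912 t 37.1333 foot exp [ 0.521 -0.228  0.144]
scene exp [133. 251.] seen [(0.93, array([130., 252.]))]
side exp [250. 275.] seen [(0.98, array([250., 274.]))]
from [ 0.5321 -0.2297  0.2977] to [ 0.5324 -0.2301  0.161 ] | shift units (old axes) [-0.005 -0.01   3.417] (new axes) [-0.011  0.007  3.417] | rot units [0.0008 0.0003 0.0001] deg [0.3  0.11 0.05]
```

Request:
step_arm:
  rows:
    - {"offset":[0,0,0.3],"rotation":[0,0,0],"hand":-1}
    - {"offset":[0,0,0.3],"rotation":[0,0,0],"hand":-1}
    - {"offset":[0,0,0.3],"rotation":[0,0,0],"hand":-1}
    - {"offset":[0,0,0.3],"rotation":[0,0,0],"hand":-1}
    - {"offset":[0,0,0.3],"rotation":[0,0,0],"hand":-1}
    - {"offset":[0,0,0.3],"rotation":[0,0,0],"hand":-1}
    - {"offset":[0,0,0.3],"rotation":[0,0,0],"hand":-1}
    - {"offset":[0,0,0.3],"rotation":[0,0,0],"hand":-1}
    - {"offset":[0,0,0.3],"rotation":[0,0,0],"hand":-1}
    - {"offset":[0,0,0.3],"rotation":[0,0,0],"hand":-1}
    - {"offset":[0,0,0.25],"rotation":[0,0,0],"hand":-1}
    - {"offset":[0,0,0.12],"rotation":[0,0,0],"hand":-1}
    - {"offset":[0,0,0],"rotation":[0,0,0],"hand":-1}
    - {"offset":[0,0,0],"rotation":[0,0,0],"hand":-1}

```text
time_s: 38.5
position: [0.5316, -0.2297, 0.16]
orientation: [0.688, 0.726, 0.001, 0.001]
contact_force: [-0.2, 1.0, -0.8]
finger_gap: 0.0278
grasp_force: 24.9
```

Request:
step_arm:
  rows:
    - {"offset":[0,0,0],"rotation":[0,0,0],"hand":1}
    - {"offset":[0,0,0],"rotation":[0,0,0],"hand":1}
    - {"offset":[0,0,0],"rotation":[0,0,0],"hand":1}
    - {"offset":[0,0,0],"rotation":[0,0,0],"hand":1}
    - {"offset":[0,0,0],"rotation":[0,0,0],"hand":1}
    - {"offset":[0,0,0],"rotation":[0,0,0],"hand":1}
    - {"offset":[0,0,-0.4],"rotation":[0,0,0],"hand":1}
    - {"offset":[0,0,-0.8],"rotation":[0,0,0],"hand":1}
    - {"offset":[0,0,-0.9],"rotation":[0,0,0],"hand":1}
    - {"offset":[0,0,-0.9],"rotation":[0,0,0],"hand":1}
    - {"offset":[0,0,-0.9],"rotation":[0,0,0],"hand":1}
    - {"offset":[0,0,-0.9],"rotation":[0,0,0],"hand":1}
    - {"offset":[0,0,-0.2],"rotation":[0,0,0],"hand":1}
    - {"offset":[0,0,0],"rotation":[0,0,0],"hand":1}

```text
time_s: 39.67
position: [0.5328, -0.2304, 0.3648]
orientation: [0.688, 0.726, 0.002, 0.005]
contact_force: [-0.0, 0.1, -0.3]
finger_gap: 0.0881
grasp_force: 0.0
```

```bash
python3 - <<'E'
from h import *
s=robot.observe();print(s["position"],s["time_s"]);tops([0,1])
U=np.array([.517,.1457,.36]);plan(U,Rt(1.5));plan(*brush_pose(.1457),U,Rt(1.5))
E
```

```text
[ 0.53280345 -0.23044127  0.36478358] 39.6667
scene [(0.93, 'left 114 right 145 top 228 bot 277'), (0.85, 'left 282 right 309 top 116 bot 176'), (0.73, 'left 264 right 295 top 127 bot 192'), (0.71, 'left 93 right 127 top 249 bot 301')]
 expected top [array([101., 254.]), array([124., 234.])]
side [(0.86, 'left 226 right 255 top 151 bot 199'), (0.69, 'left 263 right 279 top 259 bot 269'), (0.66, 'left 243 right 266 top 243 bot 302'), (0.64, 'left 225 right 240 top 141 bot 150'), (0.6, 'left 255 right 275 top 262 bot 326')]
 expected top [array([260., 267.]), array([254., 248.])]
from [ 0.5301 -0.2292  0.3571] to [0.517  0.1457 0.36  ] | shift units (old axes) [ 9.376  0.167 -0.052] (new axes) [ 9.377 -0.083 -0.071] | rot units [-0.0003 -0.0003  0.0042] deg [-0.12 -0.12  1.53]
from [0.517  0.1457 0.36  ] to [0.5599 0.1465 0.1442] | shift units (old axes) [-0.008  1.072  5.395] (new axes) [-0.008 -1.252  5.356] | rot units [-0.0678 -0.     -0.    ] deg [-24.4  -0.   -0. ]
```

Request:
step_arm:
  rows:
    - {"offset":[0.4,0.02,0],"rotation":[0,0,0],"hand":1}
    - {"offset":[0.83,0.03,0],"rotation":[0,0,0],"hand":1}
    - {"offset":[0.83,0.03,0],"rotation":[0,0,0],"hand":1}
    - {"offset":[0.83,0.03,0],"rotation":[0,0,0],"hand":1}
    - {"offset":[0.83,0.03,0],"rotation":[0,0,0],"hand":1}
    - {"offset":[0.83,0.02,0],"rotation":[0,0,0],"hand":1}
    - {"offset":[0.83,0,0],"rotation":[0,0,0],"hand":1}
    - {"offset":[0.83,0,0],"rotation":[0,0,0],"hand":1}
    - {"offset":[0.83,0,0],"rotation":[0,0,0],"hand":1}
    - {"offset":[0.83,0,0],"rotation":[0,0,0],"hand":1}
    - {"offset":[0.83,0,0],"rotation":[0,0,0],"hand":1}
    - {"offset":[0.7,0,0],"rotation":[0,0,0.0042],"hand":1}
    - {"offset":[0,0,0],"rotation":[-0.017,0,0],"hand":1}
    - {"offset":[0,0,0],"rotation":[-0.017,0,0],"hand":1}
    - {"offset":[0,0,0],"rotation":[-0.017,0,0],"hand":1}
    - {"offset":[0,0,0],"rotation":[-0.0168,0,0],"hand":1}
    - {"offset":[0,0,0],"rotation":[0,0,0],"hand":1}

```text
time_s: 41.28
position: [0.5126, 0.1456, 0.3535]
orientation: [0.682, 0.701, 0.149, 0.147]
contact_force: [-0.8, -0.8, -1.1]
finger_gap: 0.0881
grasp_force: 0.0
```

```bash
python3 - <<'E'
from h import *
plan(*brush_pose(.1465))
a=robot.read_camera("side"); print([(round(x["conf"],2),np.round(np.array(x["at"])*[560,420])) for x in robot.tip_of("block","side")[:2]], np.round(proj(a,T_of(a),[.43,.1085,.004])))
E
```

```text
from [0.5126 0.1456 0.3535] to [0.5599 0.1473 0.1442] | shift units (old axes) [ 0.022 -1.06   5.258] (new axes) [ 0.012 -1.084  5.253] | rot units [-0.0007  0.0002  0.0004] deg [-0.26  0.08  0.16]
[(0.73, array([207., 223.]))] [[187. 225.]]
```

```bash
python3 - <<'E'
from h import *
print(tip_tri("block",3))
for cam in("scene","side"):
    c=robot.read_camera(cam);print(cam,[(round(x["conf"],2),np.round(np.array(x["box"])*[560,420,560,420])) for x in robot.find_in("block",cam)[:2]],[(round(x["conf"],2),np.round(np.array(x["at"])*[560,420]),np.round(onz(c,T_of(c),x["at"][0]*560,x["at"][1]*420,.004),3)) for x in robot.tip_of("block",cam)[:3]])
s=robot.observe();c=robot.read_camera("wrist");T=T_of(c,s);print("w",[(round(x["conf"],2),np.round(onz(c,T,x["at"][0]*560,x["at"][1]*420,.004),3)) for x in robot.tip_of("block","wrist")])
a,b=[cv2.imread(f"pics/{f}.png") for f in("side9","scene9")]
c1=robot.read_camera("side")["image"][170:250,140:240,::-1];c2=robot.read_camera("scene")["image"][120:210,190:290,::-1]
w=c["image"][:,:,::-1]
cv2.imwrite("pics/blk.png",np.hstack([cv2.resize(c1,(250,280)),cv2.resize(c2,(250,280)),cv2.resize(w,(300,280))]))
E
```

```text
[(0.61, 0.96, array([ 0.475,  0.117, -0.001]), np.float64(0.002))]
scene [(0.81, array([255., 159.,  39.,  37.])), (0.48, array([176., 297., 161., 160.]))] [(0.9, array([258., 173.]), array([0.477, 0.117, 0.004]))]
side [(0.78, array([206., 211.,  48.,  41.])), (0.52, array([254., 275.,  21.,  58.]))] [(0.96, array([205., 225.]), array([0.468, 0.102, 0.004])), (0.37, array([249., 206.]), array([0.577, 0.158, 0.004]))]
w [(0.71, array([0.477, 0.113, 0.004]))]
```

The block has been knocked about 45 mm towards +x. It now stands at about (0.475, 0.115), clear of the arm's path. I'll finish the brushes first, then set it back.

Request:
step_arm:
  rows:
    - {"offset":[0,-0.36,0.4],"rotation":[0,0,0],"hand":1}
    - {"offset":[0,-0.35,0.7],"rotation":[0,0,0],"hand":1}
    - {"offset":[0.01,-0.35,0.7],"rotation":[0,0,0],"hand":1}
    - {"offset":[0.01,0,0.7],"rotation":[0,0,0],"hand":1}
    - {"offset":[0,0,0.7],"rotation":[0,0,0],"hand":1}
    - {"offset":[0,0,0.6],"rotation":[0,0,0],"hand":1}
    - {"offset":[0,0,0.5],"rotation":[0,0,0],"hand":1}
    - {"offset":[0,0,0.5],"rotation":[0,0,0],"hand":1}
    - {"offset":[0,0,0.35],"rotation":[0,0,0],"hand":1}
    - {"offset":[0,0,0.1],"rotation":[0,0,0],"hand":1}
    - {"offset":[0,0,0],"rotation":[0,0,0],"hand":-1}
    - {"offset":[0,0,0],"rotation":[0,0,0],"hand":-1}
    - {"offset":[0,0,0],"rotation":[0,0,0],"hand":-1}
    - {"offset":[0,0,0],"rotation":[0,0,0],"hand":-1}
    - {"offset":[0,0,0],"rotation":[0,0,0],"hand":-1}
    - {"offset":[0,0,0],"rotation":[0,0,0],"hand":-1}
    - {"offset":[0,0,0],"rotation":[0,0,0],"hand":-1}
    - {"offset":[0,0,0],"rotation":[0,0,0],"hand":-1}
    - {"offset":[0,0,0],"rotation":[0,0,0],"hand":-1}
    - {"offset":[0,0,0],"rotation":[0,0,0],"hand":-1}

```text
time_s: 43.8
position: [0.5653, 0.1481, 0.151]
orientation: [0.682, 0.7, 0.151, 0.148]
contact_force: [-4.7, 0.3, 4.2]
finger_gap: 0.0299
grasp_force: 24.6
```

Request:
step_arm:
  rows:
    - {"offset":[0,0,-0.2],"rotation":[0,0,0],"hand":-1}
    - {"offset":[0,0,-0.4],"rotation":[0,0,0],"hand":-1}
    - {"offset":[0,0,-0.4],"rotation":[0,0,0],"hand":-1}
    - {"offset":[0,0,-0.4],"rotation":[0,0,0],"hand":-1}
    - {"offset":[0,0,-0.4],"rotation":[0,0,0],"hand":-1}
    - {"offset":[0,0,-0.4],"rotation":[0,0,0],"hand":-1}
    - {"offset":[0,0,-0.5],"rotation":[0,0,0],"hand":-1}
    - {"offset":[0,0,-0.5],"rotation":[0,0,0],"hand":-1}
    - {"offset":[0,0,-0.5],"rotation":[0,0,0],"hand":-1}
    - {"offset":[0,0,-0.5],"rotation":[0,0,0],"hand":-1}
    - {"offset":[0,0,-0.5],"rotation":[0,0,0],"hand":-1}
    - {"offset":[0,0,-0.5],"rotation":[0,0,0],"hand":-1}
    - {"offset":[0,0,-0.3],"rotation":[0,0,0],"hand":-1}
    - {"offset":[0,0,0],"rotation":[0.017,0,0],"hand":-1}
    - {"offset":[0,0,0],"rotation":[0.017,0,0],"hand":-1}
    - {"offset":[0,0,0],"rotation":[0.017,0,0],"hand":-1}
    - {"offset":[0,0,0],"rotation":[0.0168,0,0],"hand":-1}
    - {"offset":[0,0,0],"rotation":[0,0,-0.0042],"hand":-1}
    - {"offset":[0,0,0],"rotation":[0,0,0],"hand":-1}

```text
time_s: 45.38
position: [0.4763, 0.1457, 0.3504]
orientation: [0.688, 0.725, -0.0, 0.0]
contact_force: [-0.7, -0.3, -1.7]
finger_gap: 0.0279
grasp_force: 24.4
```

```bash
python3 -c "
from h import *
s=robot.observe();print(s['position'],s['finger_gap']); plan(*cell_pose(2,.37))"
```

```text
[0.47627428 0.14565428 0.3504206 ] 0.027889015466441985
from [0.4763 0.1457 0.3504] to [ 0.53   -0.1841  0.37  ] | shift units (old axes) [-8.303  0.907 -0.485] (new axes) [-8.302  0.91  -0.489] | rot units [-0.      0.0001  0.    ] deg [-0.02  0.04  0.02]
```

Request:
step_arm:
  rows:
    - {"offset":[-0.3,0,-0.3],"rotation":[0,0,0],"hand":-1}
    - {"offset":[-0.8,0,-0.19],"rotation":[0,0,0],"hand":-1}
    - {"offset":[-0.8,0,0],"rotation":[0,0,0],"hand":-1}
    - {"offset":[-0.8,0,0],"rotation":[0,0,0],"hand":-1}
    - {"offset":[-0.8,0,0],"rotation":[0,0,0],"hand":-1}
    - {"offset":[-0.8,0.2,0],"rotation":[0,0,0],"hand":-1}
    - {"offset":[-0.8,0.2,0],"rotation":[0,0,0],"hand":-1}
    - {"offset":[-0.8,0.2,0],"rotation":[0,0,0],"hand":-1}
    - {"offset":[-0.8,0.2,0],"rotation":[0,0,0],"hand":-1}
    - {"offset":[-0.8,0.11,0],"rotation":[0,0,0],"hand":-1}
    - {"offset":[-0.6,0,0],"rotation":[0,0,0],"hand":-1}
    - {"offset":[-0.2,0,0],"rotation":[0,0,0],"hand":-1}
    - {"offset":[0,0,0.4],"rotation":[0,0,0],"hand":-1}
    - {"offset":[0,0,0.7],"rotation":[0,0,0],"hand":-1}
    - {"offset":[0,0,0.6],"rotation":[0,0,0],"hand":-1}
    - {"offset":[0,0,0],"rotation":[0,0,0],"hand":-1}
    - {"offset":[0,0,0],"rotation":[0,0,0],"hand":-1}

```text
time_s: 46.8
position: [0.5276, -0.183, 0.303]
orientation: [0.688, 0.726, 0.0, -0.0]
contact_force: [-0.2, 0.0, -0.6]
finger_gap: 0.0279
grasp_force: 24.4
```

```bash
python3 -c "
from h import *
foot(); plan(*cell_pose(2,.164))"
```

```text
pose [ 0.52760523 -0.18304566  0.30298805] gap 0.027904504175483184 t 46.8 foot exp [ 0.522 -0.183  0.157]
scene exp [152. 229.] seen [(0.88, array([147., 290.])), (0.78, array([148., 231.]))]
side exp [246. 251.] seen [(0.46, array([264., 264.]))]
from [ 0.5299 -0.184   0.3061] to [ 0.53   -0.1841  0.164 ] | shift units (old axes) [ 3.000e-03 -1.900e-02  3.552e+00] (new axes) [-3.000e-03  2.000e-03  3.552e+00] | rot units [0.0009 0.0003 0.0001] deg [0.33 0.11 0.04]
```

Request:
step_arm:
  rows:
    - {"offset":[0,0,0.3],"rotation":[0,0,0],"hand":-1}
    - {"offset":[0,0,0.3],"rotation":[0,0,0],"hand":-1}
    - {"offset":[0,0,0.3],"rotation":[0,0,0],"hand":-1}
    - {"offset":[0,0,0.3],"rotation":[0,0,0],"hand":-1}
    - {"offset":[0,0,0.3],"rotation":[0,0,0],"hand":-1}
    - {"offset":[0,0,0.3],"rotation":[0,0,0],"hand":-1}
    - {"offset":[0,0,0.3],"rotation":[0,0,0],"hand":-1}
    - {"offset":[0,0,0.3],"rotation":[0,0,0],"hand":-1}
    - {"offset":[0,0,0.3],"rotation":[0,0,0],"hand":-1}
    - {"offset":[0,0,0.3],"rotation":[0,0,0],"hand":-1}
    - {"offset":[0,0,0.3],"rotation":[0,0,0],"hand":-1}
    - {"offset":[0,0,0.18],"rotation":[0,0,0],"hand":-1}
    - {"offset":[0,0,0],"rotation":[0,0,0],"hand":-1}
    - {"offset":[0,0,0],"rotation":[0,0,0],"hand":-1}

```text
time_s: 48.17
position: [0.5292, -0.1838, 0.1638]
orientation: [0.688, 0.726, 0.001, 0.0]
contact_force: [-0.8, 1.1, -1.1]
finger_gap: 0.028
grasp_force: 24.5
```

Request:
step_arm:
  rows:
    - {"offset":[0,0,0],"rotation":[0,0,0],"hand":1}
    - {"offset":[0,0,0],"rotation":[0,0,0],"hand":1}
    - {"offset":[0,0,0],"rotation":[0,0,0],"hand":1}
    - {"offset":[0,0,0],"rotation":[0,0,0],"hand":1}
    - {"offset":[0,0,0],"rotation":[0,0,0],"hand":1}
    - {"offset":[0,0,0],"rotation":[0,0,0],"hand":1}
    - {"offset":[0,0,-0.4],"rotation":[0,0,0],"hand":1}
    - {"offset":[0,0,-0.8],"rotation":[0,0,0],"hand":1}
    - {"offset":[0,0,-0.9],"rotation":[0,0,0],"hand":1}
    - {"offset":[0,0,-0.9],"rotation":[0,0,0],"hand":1}
    - {"offset":[0,0,-0.9],"rotation":[0,0,0],"hand":1}
    - {"offset":[0,0,-0.9],"rotation":[0,0,0],"hand":1}
    - {"offset":[0,0,-0.1],"rotation":[0,0,0],"hand":1}
    - {"offset":[0,0,0],"rotation":[0,0,0],"hand":1}

```text
time_s: 49.33
position: [0.5304, -0.1844, 0.3643]
orientation: [0.688, 0.726, 0.002, 0.004]
contact_force: [0.7, -0.3, -0.0]
finger_gap: 0.0883
grasp_force: 0.0
```

```bash
python3 - <<'E'
from h import *
s=robot.observe();print(s["position"],s["time_s"]);tops([0,1,2])
U=np.array([.517,.099,.36]);plan(U,Rt(1.5));plan(*brush_pose(.099),U,Rt(1.5))
E
```

```text
[ 0.53036105 -0.18436471  0.36425159] 49.3333
scene [(0.78, 'left 115 right 149 top 229 bot 281'), (0.74, 'left 91 right 128 top 248 bot 302'), (0.71, 'left 266 right 296 top 126 bot 192'), (0.59, 'left 132 right 164 top 214 bot 262'), (0.43, 'left 203 right 249 top 140 bot 191')]
 expected top [array([101., 254.]), array([124., 234.]), array([147., 215.])]
side [(0.96, 'left 254 right 275 top 260 bot 327'), (0.91, 'left 241 right 265 top 244 bot 304'), (0.68, 'left 225 right 258 top 151 bot 198'), (0.64, 'left 238 right 256 top 229 bot 286')]
 expected top [array([260., 267.]), array([254., 248.]), array([247., 230.])]
from [ 0.5278 -0.1834  0.3575] to [0.517 0.099 0.36 ] | shift units (old axes) [ 7.064  0.102 -0.052] (new axes) [ 7.064 -0.086 -0.063] | rot units [-0.0003 -0.0003  0.0042] deg [-0.11 -0.1   1.53]
from [0.517 0.099 0.36 ] to [0.5611 0.0998 0.1442] | shift units (old axes) [-0.009  1.103  5.395] (new axes) [-0.009 -1.224  5.368] | rot units [-0.0678 -0.     -0.    ] deg [-24.4  -0.   -0. ]
```

Request:
step_arm:
  rows:
    - {"offset":[0.4,0.02,0],"rotation":[0,0,0],"hand":1}
    - {"offset":[0.8,0.02,0],"rotation":[0,0,0],"hand":1}
    - {"offset":[0.8,0.02,0],"rotation":[0,0,0],"hand":1}
    - {"offset":[0.8,0.02,0],"rotation":[0,0,0],"hand":1}
    - {"offset":[0.8,0.02,0],"rotation":[0,0,0],"hand":1}
    - {"offset":[0.8,0,0],"rotation":[0,0,0],"hand":1}
    - {"offset":[0.8,0,0],"rotation":[0,0,0],"hand":1}
    - {"offset":[0.8,0,0],"rotation":[0,0,0],"hand":1}
    - {"offset":[0.7,0,0],"rotation":[0,0,0],"hand":1}
    - {"offset":[0.36,0,0],"rotation":[0,0,0.0042],"hand":1}
    - {"offset":[0,0,0],"rotation":[-0.017,0,0],"hand":1}
    - {"offset":[0,0,0],"rotation":[-0.017,0,0],"hand":1}
    - {"offset":[0,0,0],"rotation":[-0.017,0,0],"hand":1}
    - {"offset":[0,0,0],"rotation":[-0.0168,0,0],"hand":1}
    - {"offset":[0,0,0],"rotation":[0,0,0],"hand":1}
    - {"offset":[0,0,0],"rotation":[0,0,0],"hand":1}

```text
time_s: 50.87
position: [0.5157, 0.0984, 0.3572]
orientation: [0.682, 0.701, 0.15, 0.146]
contact_force: [0.2, -0.6, 0.2]
finger_gap: 0.0885
grasp_force: 0.0
```

```bash
python3 - <<'E'
from h import *
plan(*brush_pose(.099)); print(tip_tri("block",3))
E
```

```text
from [0.5157 0.0984 0.3572] to [0.5611 0.0998 0.1442] | shift units (old axes) [ 0.009 -1.146  5.324] (new axes) [ 0.006 -1.165  5.319] | rot units [-0.0006  0.      0.0002] deg [-0.21  0.01  0.07]
[]
```

Request:
step_arm:
  rows:
    - {"offset":[0,-0.39,0.4],"rotation":[0,0,0],"hand":1}
    - {"offset":[0,-0.39,0.7],"rotation":[0,0,0],"hand":1}
    - {"offset":[0.01,-0.38,0.7],"rotation":[0,0,0],"hand":1}
    - {"offset":[0,0,0.7],"rotation":[0,0,0],"hand":1}
    - {"offset":[0,0,0.7],"rotation":[0,0,0],"hand":1}
    - {"offset":[0,0,0.6],"rotation":[0,0,0],"hand":1}
    - {"offset":[0,0,0.5],"rotation":[0,0,0],"hand":1}
    - {"offset":[0,0,0.5],"rotation":[0,0,0],"hand":1}
    - {"offset":[0,0,0.4],"rotation":[0,0,0],"hand":1}
    - {"offset":[0,0,0.14],"rotation":[0,0,0],"hand":1}
    - {"offset":[0,0,0],"rotation":[0,0,0],"hand":-1}
    - {"offset":[0,0,0],"rotation":[0,0,0],"hand":-1}
    - {"offset":[0,0,0],"rotation":[0,0,0],"hand":-1}
    - {"offset":[0,0,0],"rotation":[0,0,0],"hand":-1}
    - {"offset":[0,0,0],"rotation":[0,0,0],"hand":-1}
    - {"offset":[0,0,0],"rotation":[0,0,0],"hand":-1}
    - {"offset":[0,0,0],"rotation":[0,0,0],"hand":-1}
    - {"offset":[0,0,0],"rotation":[0,0,0],"hand":-1}
    - {"offset":[0,0,0],"rotation":[0,0,0],"hand":-1}
    - {"offset":[0,0,0],"rotation":[0,0,0],"hand":-1}

```text
time_s: 52.68
position: [0.5631, 0.1, 0.1459]
orientation: [0.682, 0.7, 0.151, 0.147]
contact_force: [-5.2, -1.0, 4.7]
finger_gap: 0.0297
grasp_force: 25.7
```

Request:
step_arm:
  rows:
    - {"offset":[0,0,-0.2],"rotation":[0,0,0],"hand":-1}
    - {"offset":[0,0,-0.4],"rotation":[0,0,0],"hand":-1}
    - {"offset":[0,0,-0.4],"rotation":[0,0,0],"hand":-1}
    - {"offset":[0,0,-0.4],"rotation":[0,0,0],"hand":-1}
    - {"offset":[0,0,-0.4],"rotation":[0,0,0],"hand":-1}
    - {"offset":[0,0,-0.4],"rotation":[0,0,0],"hand":-1}
    - {"offset":[0,0,-0.5],"rotation":[0,0,0],"hand":-1}
    - {"offset":[0,0,-0.5],"rotation":[0,0,0],"hand":-1}
    - {"offset":[0,0,-0.5],"rotation":[0,0,0],"hand":-1}
    - {"offset":[0,0,-0.5],"rotation":[0,0,0],"hand":-1}
    - {"offset":[0,0,-0.5],"rotation":[0,0,0],"hand":-1}
    - {"offset":[0,0,-0.5],"rotation":[0,0,0],"hand":-1}
    - {"offset":[0,0,-0.3],"rotation":[0,0,0],"hand":-1}
    - {"offset":[0,0,0],"rotation":[0.017,0,0],"hand":-1}
    - {"offset":[0,0,0],"rotation":[0.017,0,0],"hand":-1}
    - {"offset":[0,0,0],"rotation":[0.017,0,0],"hand":-1}
    - {"offset":[0,0,0],"rotation":[0.0168,0,0],"hand":-1}
    - {"offset":[0,0,0],"rotation":[0,0,-0.0042],"hand":-1}
    - {"offset":[0,0,0],"rotation":[0,0,0],"hand":-1}

```text
time_s: 54.27
position: [0.4744, 0.0975, 0.3455]
orientation: [0.688, 0.726, -0.0, 0.0]
contact_force: [0.3, 0.2, -0.6]
finger_gap: 0.0276
grasp_force: 24.8
```

```bash
python3 -c "
from h import *
s=robot.observe();print(s['position'],s['finger_gap']); plan(*cell_pose(3,.37))"
```

```text
[0.47435715 0.09754684 0.34550202] 0.027630769925172067
from [0.4744 0.0975 0.3455] to [ 0.5275 -0.1382  0.37  ] | shift units (old axes) [-5.956  1.014 -0.61 ] (new axes) [-5.955  1.018 -0.612] | rot units [-0.      0.0001  0.0001] deg [-0.02  0.02  0.03]
```

Request:
step_arm:
  rows:
    - {"offset":[-0.3,0,-0.4],"rotation":[0,0,0],"hand":-1}
    - {"offset":[-0.8,0,-0.21],"rotation":[0,0,0],"hand":-1}
    - {"offset":[-0.8,0.1,0],"rotation":[0,0,0],"hand":-1}
    - {"offset":[-0.8,0.2,0],"rotation":[0,0,0],"hand":-1}
    - {"offset":[-0.8,0.2,0],"rotation":[0,0,0],"hand":-1}
    - {"offset":[-0.8,0.2,0],"rotation":[0,0,0],"hand":-1}
    - {"offset":[-0.8,0.2,0],"rotation":[0,0,0],"hand":-1}
    - {"offset":[-0.6,0.12,0],"rotation":[0,0,0],"hand":-1}
    - {"offset":[-0.26,0,0],"rotation":[0,0,0],"hand":-1}
    - {"offset":[0,0,0.4],"rotation":[0,0,0],"hand":-1}
    - {"offset":[0,0,0.7],"rotation":[0,0,0],"hand":-1}
    - {"offset":[0,0,0.6],"rotation":[0,0,0],"hand":-1}
    - {"offset":[0,0,0],"rotation":[0,0,0],"hand":-1}
    - {"offset":[0,0,0],"rotation":[0,0,0],"hand":-1}

```text
time_s: 55.43
position: [0.5251, -0.1373, 0.302]
orientation: [0.688, 0.726, 0.0, -0.001]
contact_force: [0.2, 0.3, 0.0]
finger_gap: 0.0279
grasp_force: 24.8
```

```bash
python3 -c "
from h import *
foot(); plan(*cell_pose(3,.163))"
```

```text
pose [ 0.52505986 -0.13733747  0.30204192] gap 0.02789794085107366 t 55.4333 foot exp [ 0.519 -0.137  0.156]
scene exp [172. 212.] seen [(0.92, array([171., 212.]))]
side exp [241. 235.] seen [(0.66, array([302., 304.]))]
from [ 0.5275 -0.1382  0.3056] to [ 0.5275 -0.1382  0.163 ] | shift units (old axes) [ 0.006 -0.02   3.566] (new axes) [1.000e-03 0.000e+00 3.566e+00] | rot units [0.0009 0.0002 0.0001] deg [0.32 0.08 0.05]
```

Request:
step_arm:
  rows:
    - {"offset":[0,0,0.3],"rotation":[0,0,0],"hand":-1}
    - {"offset":[0,0,0.3],"rotation":[0,0,0],"hand":-1}
    - {"offset":[0,0,0.3],"rotation":[0,0,0],"hand":-1}
    - {"offset":[0,0,0.3],"rotation":[0,0,0],"hand":-1}
    - {"offset":[0,0,0.3],"rotation":[0,0,0],"hand":-1}
    - {"offset":[0,0,0.3],"rotation":[0,0,0],"hand":-1}
    - {"offset":[0,0,0.3],"rotation":[0,0,0],"hand":-1}
    - {"offset":[0,0,0.3],"rotation":[0,0,0],"hand":-1}
    - {"offset":[0,0,0.3],"rotation":[0,0,0],"hand":-1}
    - {"offset":[0,0,0.3],"rotation":[0,0,0],"hand":-1}
    - {"offset":[0,0,0.3],"rotation":[0,0,0],"hand":-1}
    - {"offset":[0,0,0.2],"rotation":[0,0,0],"hand":-1}
    - {"offset":[0,0,0],"rotation":[0,0,0],"hand":-1}
    - {"offset":[0,0,0],"rotation":[0,0,0],"hand":-1}

```text
time_s: 56.8
position: [0.5264, -0.1382, 0.1625]
orientation: [0.688, 0.726, 0.0, 0.0]
contact_force: [-0.1, 0.3, -1.4]
finger_gap: 0.0275
grasp_force: 24.8
```

Request:
step_arm:
  rows:
    - {"offset":[0,0,0],"rotation":[0,0,0],"hand":1}
    - {"offset":[0,0,0],"rotation":[0,0,0],"hand":1}
    - {"offset":[0,0,0],"rotation":[0,0,0],"hand":1}
    - {"offset":[0,0,0],"rotation":[0,0,0],"hand":1}
    - {"offset":[0,0,0],"rotation":[0,0,0],"hand":1}
    - {"offset":[0,0,0],"rotation":[0,0,0],"hand":1}
    - {"offset":[0,0,-0.4],"rotation":[0,0,0],"hand":1}
    - {"offset":[0,0,-0.8],"rotation":[0,0,0],"hand":1}
    - {"offset":[0,0,-0.9],"rotation":[0,0,0],"hand":1}
    - {"offset":[0,0,-0.9],"rotation":[0,0,0],"hand":1}
    - {"offset":[0,0,-0.6],"rotation":[0,0,0],"hand":1}
    - {"offset":[0,0,0],"rotation":[0,0,0],"hand":1}

```text
time_s: 57.8
position: [0.5296, -0.1392, 0.3146]
orientation: [0.688, 0.726, 0.003, 0.006]
contact_force: [0.9, -0.4, 1.7]
finger_gap: 0.0881
grasp_force: 0.0
```

```bash
python3 - <<'E'
from h import *
s=robot.observe();print(s["position"],s["time_s"],s["joints"]);tops([0,1,2,3]); print(tip_tri("block",3))
plan([.46,.115,.30],Rt(90))
E
```

```text
[ 0.5295666  -0.13919284  0.31464952] 57.8 [-3.02917492e-01 -2.60845814e-02  1.78765055e+00  6.52920944e-04
  1.36630630e+00 -3.55899671e-01]
scene [(0.96, 'left 135 right 164 top 212 bot 262'), (0.9, 'left 113 right 149 top 227 bot 278'), (0.72, 'left 89 right 128 top 247 bot 299'), (0.7, 'left 158 right 183 top 193 bot 244'), (0.4, 'left 95 right 254 top 219 bot 381')]
 expected top [array([101., 254.]), array([124., 234.]), array([147., 215.]), array([168., 196.])]
side [(0.76, 'left 256 right 275 top 261 bot 323'), (0.68, 'left 231 right 255 top 213 bot 271'), (0.66, 'left 237 right 258 top 226 bot 286'), (0.62, 'left 244 right 262 top 244 bot 302')]
 expected top [array([260., 267.]), array([254., 248.]), array([247., 230.]), array([242., 214.])]
[]
from [ 0.5255 -0.138   0.3049] to [0.46  0.115 0.3  ] | shift units (old axes) [ 6.401 -1.3    0.133] (new axes) [1.636 6.324 0.123] | rot units [-1.000e-04 -4.000e-04 -2.416e-01] deg [-2.000e-02 -1.300e-01 -8.698e+01]
```

Request:
step_arm:
  rows:
    - {"offset":[0.8,-0.16,0],"rotation":[0,0,0],"hand":1}
    - {"offset":[0.8,-0.16,0],"rotation":[0,0,0],"hand":1}
    - {"offset":[0.8,-0.16,0],"rotation":[0,0,0],"hand":1}
    - {"offset":[0.8,-0.16,0],"rotation":[0,0,0],"hand":1}
    - {"offset":[0.8,-0.16,0],"rotation":[0,0,0],"hand":1}
    - {"offset":[0.8,-0.16,0],"rotation":[0,0,0],"hand":1}
    - {"offset":[0.8,-0.16,0],"rotation":[0,0,0],"hand":1}
    - {"offset":[0.8,-0.18,0],"rotation":[0,0,0],"hand":1}
    - {"offset":[0,0,0],"rotation":[0,0,-0.0195],"hand":1}
    - {"offset":[0,0,0],"rotation":[0,0,-0.0195],"hand":1}
    - {"offset":[0,0,0],"rotation":[0,0,-0.0195],"hand":1}
    - {"offset":[0,0,0],"rotation":[0,0,-0.0195],"hand":1}
    - {"offset":[0,0,0],"rotation":[0,0,-0.0195],"hand":1}
    - {"offset":[0,0,0],"rotation":[0,0,-0.0195],"hand":1}
    - {"offset":[0,0,0],"rotation":[0,0,-0.0195],"hand":1}
    - {"offset":[0,0,0],"rotation":[0,0,-0.0195],"hand":1}
    - {"offset":[0,0,0],"rotation":[0,0,-0.0195],"hand":1}
    - {"offset":[0,0,0],"rotation":[0,0,-0.0195],"hand":1}
    - {"offset":[0,0,0],"rotation":[0,0,-0.0195],"hand":1}
    - {"offset":[0,0,0],"rotation":[0,0,-0.0195],"hand":1}

```text
time_s: 59.82
position: [0.4604, 0.1145, 0.3056]
orientation: [0.021, 1.0, -0.0, -0.0]
contact_force: [-0.9, -0.1, -0.4]
finger_gap: 0.0883
grasp_force: 0.0
```

```bash
python3 - <<'E'
from h import *
s=robot.observe();print(s["position"],s["orientation"])
c=save("wrist","pics/w10.png");T=T_of(c,s);np.savez("w10.npz",T=T)
print([(round(x["conf"],2),np.round(np.array(x["at"])*[560,420]),np.round(onz(c,T,x["at"][0]*560,x["at"][1]*420,.004),3)) for x in robot.tip_of("block","wrist")])
u=proj(c,T,[.45,.113,.03])[0].astype(int);x0,y0=max(u[0]-90,0),max(u[1]-75,0);print(x0,y0)
cv2.imwrite("pics/w10c.png",cv2.resize(cv2.imread("pics/w10.png")[y0:y0+150,x0:x0+200],None,fx=4,fy=4,interpolation=cv2.INTER_CUBIC))
E
```

```text
[0.46038526 0.11453939 0.30556415] [ 2.08339750e-02  9.99782881e-01 -2.10251141e-04 -3.02267819e-04]
[(0.61, array([278., 179.]), array([0.477, 0.116, 0.004]))]
184 86
```

View pics/w10c.png

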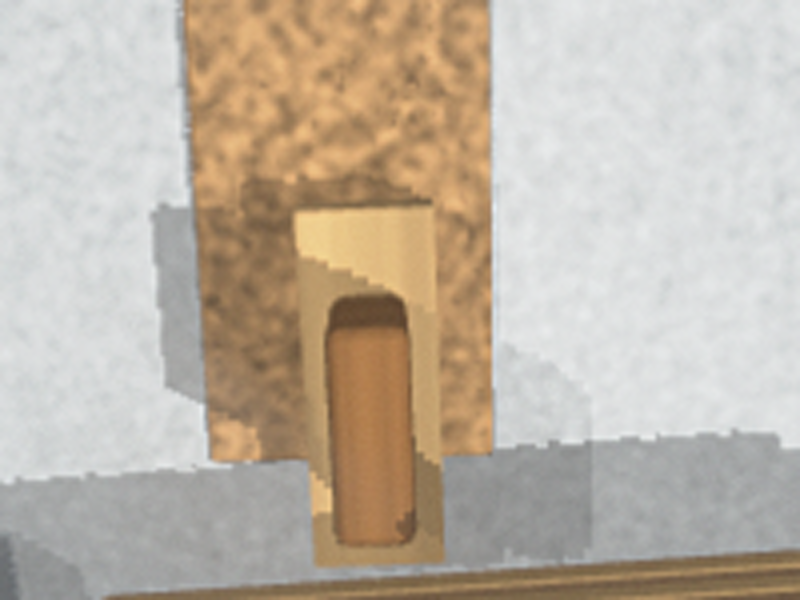

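The crop shows the block upright but overhanging the mat's +x edge. Its sole-top corners are (294,210), (434,206), (443,563) and (316,567), its handle top runs from (368,326) to (374,545), and the mat's +x corners are (211,460) and (493,455).

```bash
python3 - <<'E'
from h import *
np.set_printoptions(precision=4,suppress=True)
c=robot.read_camera("wrist");T=np.load("w10.npz")["T"]
f=lambda u,v,z:onz(c,T,184+u/4,86+v/4,z)
P=np.array([f(*q,.028) for q in[(294,210),(434,206),(443,563),(316,567)]]);print(P[:,:2],P.mean(0))
H=[f(368,326,.084),f(374,545,.084)];d=H[1]-H[0];print("handle",np.mean(H,0),np.degrees(np.arctan2(d[1],d[0])),np.linalg.norm(d))
for q in[(P[3]-P[0]),(P[2]-P[1])]:print(np.degrees(np.arctan2(q[1],q[0])))
m=[f(211,460,.004),f(493,455,.004)];print("mat",m,"centre",np.mean(m,0)-[.075,0,0])
print("caddy wall top",f(600,565,.122))
p=np.mean(H,0);plan([p[0],p[1],.0415],Rt(90))
E
```

```text
[[0.4235 0.0943]
 [0.4241 0.1343]
 [0.5323 0.1338]
 [0.532  0.0948]] [0.478  0.1143 0.028 ]
handle [0.477  0.1142 0.084 ] -0.9451206495349214 0.05870873609044032
0.22085902246762928
-0.26969017335888795
mat [array([0.5031, 0.062 , 0.004 ]), array([0.5053, 0.1515, 0.004 ])] centre [0.4292 0.1068 0.004 ]
caddy wall top [0.5006 0.1682 0.122 ]
from [0.4605 0.1145 0.3059] to [0.477  0.1142 0.0415] | shift units (old axes) [-0.411  0.015  6.609] (new axes) [-0.411 -0.008  6.609] | rot units [-0.0001 -0.     -0.0081] deg [-0.02 -0.01 -2.91]
```

Request:
step_arm:
  rows:
    - {"offset":[0,0,0],"rotation":[0,0,-0.0074],"hand":1}
    - {"offset":[-0.175,0,0.4],"rotation":[0,0,0],"hand":1}
    - {"offset":[0,0,0.8],"rotation":[0,0,0],"hand":1}
    - {"offset":[0,0,0.8],"rotation":[0,0,0],"hand":1}
    - {"offset":[0,0,0.8],"rotation":[0,0,0],"hand":1}
    - {"offset":[0,0,0.8],"rotation":[0,0,0],"hand":1}
    - {"offset":[0,0,0.7],"rotation":[0,0,0],"hand":1}
    - {"offset":[0,0,0.6],"rotation":[0,0,0],"hand":1}
    - {"offset":[0,0,0],"rotation":[0,0,0],"hand":1}
    - {"offset":[0,0,0],"rotation":[0,0,0],"hand":1}
  grip_force: 35

```text
time_s: 60.8
position: [0.4667, 0.1144, 0.1095]
orientation: [0.002, 1.0, -0.0, -0.001]
contact_force: [0.8, 0.2, 0.4]
finger_gap: 0.0883
grasp_force: 0.0
```

```bash
python3 -c "
from h import *
plan([.4675,.1142,.0435],Rt(89.7)); print(robot.observe()['contact_force'])"
```

```text
from [0.4667 0.1144 0.1095] to [0.4675 0.1142 0.0435] | shift units (old axes) [-0.023 -0.002  1.65 ] (new axes) [-0.019 -0.004  1.65 ] | rot units [-0.0001 -0.0004  0.0003] deg [-0.04 -0.14  0.1 ]
[0.79003758 0.15818942 0.39135933]
```

Request:
step_arm:
  rows:
    - {"offset":[0,0,0.4],"rotation":[0,0,0],"hand":1}
    - {"offset":[0,0,0.5],"rotation":[0,0,0],"hand":1}
    - {"offset":[0,0,0.5],"rotation":[0,0,0],"hand":1}
    - {"offset":[0,0,0.24],"rotation":[0,0,0],"hand":1}
    - {"offset":[0,0,0],"rotation":[0,0,0],"hand":-1}
    - {"offset":[0,0,0],"rotation":[0,0,0],"hand":-1}
    - {"offset":[0,0,0],"rotation":[0,0,0],"hand":-1}
    - {"offset":[0,0,0],"rotation":[0,0,0],"hand":-1}
    - {"offset":[0,0,0],"rotation":[0,0,0],"hand":-1}
    - {"offset":[0,0,0],"rotation":[0,0,0],"hand":-1}
    - {"offset":[0,0,0],"rotation":[0,0,0],"hand":-1}
    - {"offset":[0,0,0],"rotation":[0,0,0],"hand":-1}
    - {"offset":[0,0,0],"rotation":[0,0,0],"hand":-1}
    - {"offset":[0,0,0],"rotation":[0,0,0],"hand":-1}
    - {"offset":[0,0,0],"rotation":[0,0,0],"hand":-1}
    - {"offset":[0,0,0],"rotation":[0,0,0],"hand":-1}

```text
time_s: 62.13
position: [0.4683, 0.1146, 0.0453]
orientation: [0.001, 1.0, -0.0, 0.001]
contact_force: [-0.0, -0.8, 0.6]
finger_gap: 0.0218
grasp_force: 34.7
```

Gripped. I'll lift 20 mm, shift to the mat's middle, and lower to just above contact.

Request:
step_arm:
  rows:
    - {"offset":[0,0,-0.25],"rotation":[0,0,0],"hand":-1}
    - {"offset":[0,0,-0.25],"rotation":[0,0,0],"hand":-1}
    - {"offset":[0.3,-0.05,0],"rotation":[0,0,0],"hand":-1}
    - {"offset":[0.3,-0.05,0],"rotation":[0,0,0],"hand":-1}
    - {"offset":[0.3,-0.03,0],"rotation":[0,0,0],"hand":-1}
    - {"offset":[0.3,-0.03,0],"rotation":[0,0,0],"hand":-1}
    - {"offset":[0,0,0],"rotation":[0,0,0],"hand":-1}
    - {"offset":[0,0,0.25],"rotation":[0,0,0],"hand":-1}
    - {"offset":[0,0,0.2],"rotation":[0,0,0],"hand":-1}
    - {"offset":[0,0,0],"rotation":[0,0,0],"hand":-1}
    - {"offset":[0,0,0],"rotation":[0,0,0],"hand":-1}
    - {"offset":[0,0,0],"rotation":[0,0,0],"hand":-1}

```text
time_s: 63.13
position: [0.4206, 0.1083, 0.0469]
orientation: [0.001, 1.0, -0.0, 0.001]
contact_force: [0.2, -0.1, -2.7]
finger_gap: 0.0217
grasp_force: 34.7
```

```bash
python3 -c "
from h import *
plan([.420,.108,.0445],Rt(89.7)); print(robot.observe()['contact_force'])"
```

```text
from [0.4206 0.1083 0.0469] to [0.42   0.108  0.0445] | shift units (old axes) [ 0.016 -0.007  0.061] (new axes) [ 0.016 -0.007  0.061] | rot units [-0.      0.0002  0.0006] deg [-0.01  0.06  0.22]
[ 0.17704565 -0.06071527 -2.65294422]
```

Request:
step_arm:
  rows:
    - {"offset":[0,0,0.04],"rotation":[0,0,0],"hand":-1}
    - {"offset":[0,0,0.02],"rotation":[0,0,0],"hand":-1}
    - {"offset":[0,0,0],"rotation":[0,0,0],"hand":-1}
    - {"offset":[0,0,0],"rotation":[0,0,0],"hand":1}
    - {"offset":[0,0,0],"rotation":[0,0,0],"hand":1}
    - {"offset":[0,0,0],"rotation":[0,0,0],"hand":1}
    - {"offset":[0,0,0],"rotation":[0,0,0],"hand":1}
    - {"offset":[0,0,0],"rotation":[0,0,0],"hand":1}
    - {"offset":[0,0,0],"rotation":[0,0,0],"hand":1}
    - {"offset":[0,0,-0.3],"rotation":[0,0,0],"hand":1}
    - {"offset":[0,0,-0.7],"rotation":[0,0,0],"hand":1}
    - {"offset":[0,0,-0.8],"rotation":[0,0,0],"hand":1}
    - {"offset":[0,0,-0.8],"rotation":[0,0,0],"hand":1}
    - {"offset":[0,0,-0.8],"rotation":[0,0,0],"hand":1}
    - {"offset":[0,0,-0.8],"rotation":[0,0,0],"hand":1}
    - {"offset":[0,0,-0.8],"rotation":[0,0,0],"hand":1}
    - {"offset":[-0.4,0,-0.8],"rotation":[0,0,0],"hand":1}
    - {"offset":[-0.6,0,-0.6],"rotation":[0,0,0],"hand":1}
    - {"offset":[0,0,0],"rotation":[0,0,0],"hand":1}
    - {"offset":[0,0,0],"rotation":[0,0,0],"hand":1}

```text
time_s: 64.8
position: [0.4614, 0.1084, 0.3026]
orientation: [0.001, 1.0, 0.0, 0.002]
contact_force: [-0.8, 0.1, -0.4]
finger_gap: 0.088
grasp_force: 0.0
```

```bash
python3 - <<'E'
from h import *
np.set_printoptions(precision=3,suppress=True)
s=robot.observe();print(s["position"],s["time_s"]);c=robot.read_camera("wrist");T=T_of(c,s)
for q in["block","mat","brush0","comb","shoehorn"]:
    print(q,[(round(x["conf"],2),onz(c,T,x["at"][0]*560,x["at"][1]*420,.004)) for x in robot.tip_of(q,"wrist")])
print("exp block box",proj(c,T,[[.376,.088,.028],[.376,.128,.028],[.484,.128,.028],[.484,.088,.028]]).round(0).tolist(),[np.round(np.array(x["box"])*[560,420,560,420]) for x in robot.find_in("block","wrist")[:1]],[np.round(np.array(x["box"])*[560,420,560,420]) for x in robot.find_in("mat","wrist")[:1]])
print(tip_tri("block",3)); tops([0,1,2,3]); print("perf",tip_tri("perfume",2),"jar",tip_tri("cream_jar",2),"box",tip_tri("jewel_box",2))
E
```

```text
[0.461 0.108 0.303] 64.8
block [(0.97, array([0.431, 0.111, 0.004]))]
mat [(0.16, array([ 0.573, -0.074,  0.004]))]
brush0 []
comb [(0.72, array([0.614, 0.052, 0.004])), (0.46, array([ 0.578, -0.094,  0.004])), (0.31, array([ 0.589, -0.084,  0.004]))]
shoehorn [(0.58, array([0.61 , 0.195, 0.004]))]
exp block box [[257.0, 92.0], [294.0, 92.0], [293.0, 188.0], [259.0, 188.0]] [array([276., 139.,  37.,  94.])] [array([278., 138.,  79., 125.])]
[(0.67, 0.94, array([ 0.422,  0.12 , -0.007]), np.float64(0.0061))]
scene [(0.76, 'left 155 right 184 top 191 bot 244'), (0.76, 'left 112 right 149 top 230 bot 282'), (0.71, 'left 134 right 165 top 207 bot 259'), (0.65, 'left 94 right 128 top 251 bot 304')]
 expected top [array([101., 254.]), array([124., 234.]), array([147., 215.]), array([168., 196.])]
side [(0.85, 'left 254 right 276 top 261 bot 323'), (0.61, 'left 243 right 266 top 245 bot 302'), (0.59, 'left 239 right 257 top 225 bot 282'), (0.54, 'left 229 right 250 top 212 bot 249'), (0.33, 'left 314 right 345 top 165 bot 201')]
 expected top [array([260., 267.]), array([254., 248.]), array([247., 230.]), array([242., 214.])]
perf [(0.9, 0.61, array([ 0.784,  0.048, -0.012]), np.float64(0.0062))] jar [(0.89, 0.57, array([ 0.782,  0.195, -0.013]), np.float64(0.0067))] box [(0.59, 0.85, array([ 0.79 , -0.228, -0.003]), np.float64(0.0023))]
```

```bash
python3 -c "
from bench import robot
print(robot.sign_off())"
```

```text
the job is handed in; nothing more can be done
None
```

I handed the job in at about 65 s: all four frame pieces are in the tin, all four brushes stand handle-down in compartments 0–3, and the comb and shoehorn are still in the caddy; the block was knocked about 45 mm off its spot during the brush work, so I set it back on the middle of the mat last.

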